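# Gasket check on the cold cases before dispatch

## Task

Clear the medicine cartons away from the three cold cases, those standing in front and any on a lid: stand each upright on the turntable, squarely on the mark of its own colour and along it, leaving the turntable turned as it is. Then find the one case whose lid gasket is missing by gently sliding the feeler blade level into the front seams: in a sound case it jams after a few millimetres, in the faulty one it goes all the way. Leave it there, pushed in up to its handle, stand the red marker upright in the middle of that case's lid, and leave everything else on the bench where it is.

Things in the scene. Friction and masses are not known exactly. Their poses are not given: they have to be found in the camera images.
- case_a: violet cold case, white flat lid, 110 deep (x) x 125 wide (y) x 94 high, fixed; origin: centre of underside; its -x face is the front. Base to 60 mm up, lid from 69 to 94, between them a black seam groove. In sound cases a rubber gasket fills the groove from 8 mm behind the front face on; in the one faulty case it is missing and the groove is open 95 mm deep; outwardly all look alike
- case_b: violet cold case, white flat lid, 110 deep (x) x 125 wide (y) x 94 high, fixed; origin: centre of underside; its -x face is the front. Base to 60 mm up, lid from 69 to 94, between them a black seam groove. In sound cases a rubber gasket fills the groove from 8 mm behind the front face on; in the one faulty case it is missing and the groove is open 95 mm deep; outwardly all look alike
- case_c: violet cold case, white flat lid, 110 deep (x) x 125 wide (y) x 94 high, fixed; origin: centre of underside; its -x face is the front. Base to 60 mm up, lid from 69 to 94, between them a black seam groove. In sound cases a rubber gasket fills the groove from 8 mm behind the front face on; in the one faulty case it is missing and the groove is open 95 mm deep; outwardly all look alike
- seam_a (a point): mid-width, mid-height point (64.5 mm up) of the seam groove on the front face of case_a; its axes are the case's, +x goes straight into the groove
- seam_b (a point): mid-width, mid-height point (64.5 mm up) of the seam groove on the front face of case_b; its axes are the case's, +x goes straight into the groove
- seam_c (a point): mid-width, mid-height point (64.5 mm up) of the seam groove on the front face of case_c; its axes are the case's, +x goes straight into the groove
- carton_red: upright white medicine carton with a red band and a red bar on top, 60 (x) x 48 (y) x 68 high, about 0.12 kg, heavy at the bottom, standing in front of a case; origin: centre of its underside. May be absent (three or four cartons are there)
- carton_green: upright white medicine carton with a green band and a green bar on top, 60 (x) x 48 (y) x 68 high, about 0.12 kg, heavy at the bottom, standing in front of a case; origin: centre of its underside. May be absent (three or four cartons are there)
- carton_blue: upright white medicine carton with a blue band and a blue bar on top, 60 (x) x 48 (y) x 68 high, about 0.12 kg, heavy at the bottom, standing in front of a case; origin: centre of its underside. May be absent (three or four cartons are there)
- carton_yellow: upright white medicine carton with a yellow band and a yellow bar on top, 60 (x) x 48 (y) x 68 high, about 0.12 kg, heavy at the bottom, standing on the lid of a case; origin: centre of its underside. May be absent (three or four cartons are there)
- mark_red (a point): centre of the red mark on the turntable's top (28 mm above the bench): a red-framed white oblong 74 x 62 mm, long side (x) pointing radially outwards; mark centre 68 mm from the turntable's axis, the four marks 90 degrees apart. Its x axis is the radial direction
- mark_green (a point): centre of the green mark on the turntable's top (28 mm above the bench): a green-framed white oblong 74 x 62 mm, long side (x) pointing radially outwards; mark centre 68 mm from the turntable's axis, the four marks 90 degrees apart. Its x axis is the radial direction
- mark_blue (a point): centre of the blue mark on the turntable's top (28 mm above the bench): a blue-framed white oblong 74 x 62 mm, long side (x) pointing radially outwards; mark centre 68 mm from the turntable's axis, the four marks 90 degrees apart. Its x axis is the radial direction
- mark_yellow (a point): centre of the yellow mark on the turntable's top (28 mm above the bench): a yellow-framed white oblong 74 x 62 mm, long side (x) pointing radially outwards; mark centre 68 mm from the turntable's axis, the four marks 90 degrees apart. Its x axis is the radial direction
- turntable (a joint): angle of the grey turntable disc (2.5 kg, radius 130 mm, top 28 mm up) about its upright axis, rad, counter-clockwise from above; turns freely, with only slight bearing friction (about 0.03 N m), no stop within reach of the job
- feeler: the feeler: an orange handle block 60 (x) x 22 (y) x 36 high with a flat steel blade 24 wide and 3 mm thick flush with its underside, sticking out 75 mm beyond the handle's +x end. Lies flat on a thin grey mat at first; origin: centre of the handle's underside; 0.09 kg, balance point about 43 mm ahead of the origin, on the blade, so it stays lying in a groove when pushed in up to the handle
- blade_tip (a point): middle of the blade's free end, 105 mm ahead (+x) of the feeler's origin and 1.5 mm above its underside
- marker: red hold marker: a round foot 44 mm in diameter, 8 mm thick, with an upright stem 18 mm in diameter up to 42 mm; origin: centre of its underside
- bottle_amber: amber jar 75 mm high, a bystander to be left where it is; origin: centre of its underside
- bottle_white: white jar 85 mm high, a bystander to be left where it is; origin: centre of its underside
- torch: black lamp 100 x 40 x 30 mm, a bystander to be left where it is; origin: centre of its underside
- tape_roll: brown ring of tape 72 mm across, a bystander to be left where it is; origin: centre of its underside
- carton_stray: pink carton 80 x 50 x 40 mm, a bystander to be left where it is; origin: centre of its underside
- notepad: paper pad 100 x 80 x 12 mm, a bystander to be left where it is; origin: centre of its underside

How it is judged:
By the outcome, as a careful person would: the job done as asked, in the order asked, and still so for the second after the job is handed in, with the robot touching nothing.
Of gasket_a, gasket_b, gasket_c only 2 to 2 are there at a start; the rules pass over those that are not, and their reading is None.
Of carton_red, carton_green, carton_blue, carton_yellow only 3 to 4 are there at a start; the rules pass over those that are not, and their reading is None.
At some moment in a run one of marker, carton_red, carton_green, carton_blue may be knocked a few centimetres aside while the robot is not near it.
It also fails if it takes over 210 s, if anything falls off the work surface, if the arm or the gripper's body presses on something with over 40 N, if the wrist force passes 120 N, or if a joint passes its speed limit or range.

## Robot

A 6-joint arm with a two-finger parallel gripper is mounted at the origin on the work surface. World frame = base frame: x ahead of the robot, y to its left, z up, the work surface at z = 0. Lengths are in mm, angles in rad, forces in N, time in s.
With the tool pointing down it reaches from about 350 to 725 mm from the base axis. Payload 4.3 kg.
Tool frame: the origin (TCP) lies at the very end of the fingers, on their centre line; the grasp point (between the pads) lies 19 mm behind it; z points along the fingers, y is the direction in which the jaws open and shut (so a half turn about z gives the same grasp; the last joint's range is limited). The gripper opens to 85 mm and grips with 20 to 120 N. Pads are 22 mm wide; open, the fingers measure 114 mm over their backs; the gripper's body (76 mm by 85 mm) begins 54 mm behind the grasp point. The pads swing forward as they close: fully open they stand 13 mm farther back than shut.
Start: joints at [-1.338, 0.377, 0.081, 1.274, 0, 1.46], TCP at [193.284, -541.579, 231.329] pointing down, gripper open.
Joint ranges: [-2.72, 2.72], [-0.84, 1.66], [-1.02, 1.22], [-1.77, 2.12], [-1.37, 1.28], [-3.14, 3.14]. Speed limits (rad/s): [2.57, 2.57, 3.14, 3.14, 3.14, 3.14].

## Interface

Orientations are given as a rotation vector (axis times angle).
In Python, from workcell import * gives the robot as it stands.
- The arm moves only by the shell command python3 -m creep 'ROWS'. ROWS is JSON, a list of rows, each an object with "rot": the turn, a rotation vector about the tool's x, y, z in degrees, a list of three; "translation": the shift along the tool's x, y, z in mm, a list of three; "fingers": the closure, from 0 (fully open) to 1 (shut). In form: [{"rot": [ax, ay, az], "translation": [tx, ty, tz], "fingers": fingers}, ...]. A call has 1 to 20 rows; each row is the pose to reach, as a shift and turn from the pose measured when the call began, along the tool's axes at that moment; what a row does not reach only later rows make up. A row lasts 1/10 s, in which the tool goes at most 50 mm and 8.59 degrees, less where a joint would pass 70% of its speed; a pose out of reach is approached as far as the arm can. A call with a gripper value outside its range is refused whole. The fingers move at their own pace and stop on an object; the grip force is fixed at half the most. Time passes only in rows, so rows that repeat a pose let the fingers close. It gives the time, the measured TCP pose, the force and the opening at its end, in the units of the state.
- get_state(): the state, without advancing time (a new reading comes with each control period).
- capture(name): name is "scene" or "top" or "wrist"; returns a dict with "image" (420x560x3 uint8, blue, green, red), "camera_matrix" (3x3 intrinsics, pixels), "k1" (the pictures are not rectified: a ray, as slopes to the right and down, at radius r is drawn at 1 + k1 r^2 times it, then the intrinsics apply), "R" (3x3) and "t" (3): a world point X has camera coordinates R X + t. Camera axes: x right, y down, z forward; pixel columns grow to the right and rows downward; lengths in mm; the calibration is good to about 2 mm. A picture is of the moment at which its call begins. There is no depth.
- sign_off(): hands the job in, once; it reports no verdict.
Trained networks look in a picture, given as the dict that the camera call returned (one of the last four; its "shot" number tells which), for a name from the list of things; names that differ only in an ending like _2 or _b are one class to them, and where a whole thing is asked for, a point or a joint stands for the part that bears it (a point fixed in the world has none). Each returns a list of dicts, best first, with "confidence" (0 to 1); they miss things now and then, are a little off and sometimes report something else, mostly with a low value. They report only what shows in the picture. A call takes as long as a camera call.
- recognise(query, picture): "point" ([column, row] in pixels, amid what is visible of it).
- outline_of(query, picture): "mask" (420x560 bool, what is visible of it) and "point" ([column, row] in pixels, amid what is visible of it).
The state is a dict: "clock": time; "qpos": joint angles; "dq": joint speeds; "tau": joint torques, N m; "position": TCP position; "orientation": TCP orientation; "contact_force": force on the tool from outside, world axes, zero at the start; "moment": the same for the moment, N m; "grip_width": finger opening in mm.
Only numpy, scipy, OpenCV 4.12 (cv2) and the standard library are available. Lean on these libraries where they do the work, as an engineer would, in place of code of your own. Each camera call takes 0.05 s, during which the arm holds its last target.

## Working session

There is one attempt and no reset: what is moved stays moved. The work goes in short steps, Python scripts to look and compute and a shell command to move; the robot and the scene stay as the last step left them, time stands still between calls to the robot, and variables do not carry over. Pictures are saved under pics/ and viewed, and the job is handed in when it is done.

```bash
ls; mkdir -p pics; python3 - <<'E'
from workcell import *
import cv2
s=get_state();print(s)
for n in ("scene","top","wrist"):
    c=capture(n);cv2.imwrite(f"pics/{n}0.png",c["image"]);print(n,c["camera_matrix"],c["k1"],c["R"],c["t"],c["shot"])
E
```

```text
pics
{'clock': 0.0, 'qpos': array([-1.33831602e+00,  3.78061121e-01,  7.96429693e-02,  1.27441119e+00,
       -8.99862040e-06,  1.46048402e+00]), 'dq': array([-0.00027905, -0.00076496,  0.00118152,  0.00206489, -0.0011459 ,
       -0.00094719]), 'tau': array([ 1.31421573e-03, -4.63614321e+01,  2.69869137e+01,  2.09991453e-02,
        1.59107226e-04, -4.45908910e-07]), 'position': array([ 193.11306572, -540.90777323,  230.36860498]), 'orientation': array([-3.09356175e+00, -5.35478917e-01,  2.08920805e-04]), 'contact_force': array([0.65143796, 0.62954345, 0.06038129]), 'moment': array([ 0.01275254, -0.00851287,  0.0233585 ]), 'grip_width': 85.62012468783581}
scene [[499.33304952   0.         274.7385568 ]
 [  0.         499.33304952 215.69175601]
 [  0.           0.           1.        ]] 0.03536300340674903 [[-0.07862602  0.99690275 -0.00169205]
 [ 0.80416542  0.06242146 -0.59111888]
 [-0.58918242 -0.04783801 -0.80658267]] [  63.43443441 -356.18743162 1820.08640902] 1
top [[499.86710275   0.         270.82083101]
 [  0.         499.86710275 208.73687852]
 [  0.           0.           1.        ]] -0.1058859966118429 [[-0.02648176 -0.99946024  0.01944092]
 [-0.99226734  0.02392215 -0.12179185]
 [ 0.12126104 -0.02251585 -0.99236525]] [  -9.01938909  545.71446394 1292.87693572] 2
wrist [[365.44307728   0.         279.86912051]
 [  0.         365.44307728 210.87392842]
 [  0.           0.           1.        ]] -0.06321569853510275 [[ 0.33572467 -0.9419577  -0.00215362]
 [-0.90061254 -0.32165704  0.29229062]
 [-0.27601813 -0.0961896  -0.95632712]] [-573.76686105  -37.22832512  380.09518186] 3
```

View pics/scene0.png

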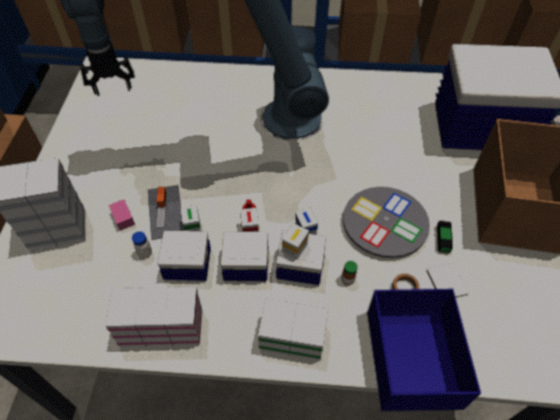

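View pics/top0.png

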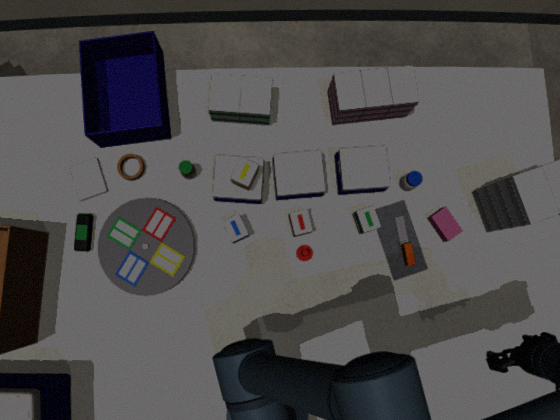

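View pics/wrist0.png

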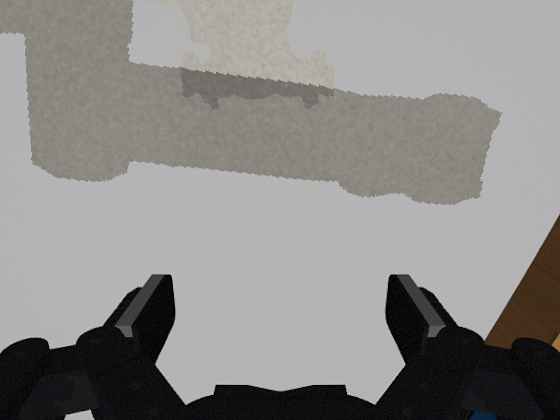

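```bash
cat > h.py <<'E'
from workcell import *
import numpy as np, cv2
from scipy.spatial.transform import Rotation as Ro
def shot(n,save=None):
    c=capture(n)
    if save: cv2.imwrite(f"pics/{save}.png",c["image"])
    return c
def unproj(c,px,z):
    px=np.asarray(px,float).reshape(-1,1,2)
    n=cv2.undistortPoints(px,c["camera_matrix"],np.array([c["k1"],0,0,0.]))[:,0]
    d=np.c_[n,np.ones(len(n))]@c["R"]; o=-c["R"].T@c["t"]
    return o+d*((z-o[2])/d[:,2])[:,None]
def proj(c,X):
    X=np.asarray(X,float).reshape(-1,3)
    r,_=cv2.Rodrigues(c["R"])
    return cv2.projectPoints(X,r,c["t"].reshape(3,1),c["camera_matrix"],np.array([c["k1"],0,0,0.]))[0][:,0]
def rect(c,mask,z):
    "centre, long-axis angle(deg), sizes of the blob on plane z"
    cs,_=cv2.findContours(mask.astype(np.uint8),cv2.RETR_EXTERNAL,cv2.CHAIN_APPROX_NONE)
    k=max(cs,key=cv2.contourArea)
    P=unproj(c,k[:,0],z)[:,:2].astype(np.float32)
    (cx,cy),(w,h),a=cv2.minAreaRect(P)
    if h>w: w,h,a=h,w,a+90
    a=(a+90)%180-90
    return np.round([cx,cy,a,w,h],1)
def goal(x,y,z,yaw=None,tilt=None):
    "tool down, jaw direction (tool y) at yaw deg from world x; print tool-frame shift"
    s=get_state();R0=Ro.from_rotvec(s["orientation"])
    if yaw is None:
        yv=R0.as_matrix()[:,1]; yaw=np.degrees(np.arctan2(yv[1],yv[0]))
    best=None
    for k in (0,180,-180):
        a=np.radians(yaw+k); yv=np.array([np.cos(a),np.sin(a),0]); zv=np.array([0,0,-1.]); xv=np.cross(yv,zv)
        R=Ro.from_matrix(np.c_[xv,yv,zv]); r=(R0.inv()*R).as_rotvec(degrees=True)
        if best is None or np.linalg.norm(r)<np.linalg.norm(best): best=r
    d=R0.inv().apply(np.array([x,y,z])-s["position"])
    print("rot",np.round(best,2),"tr",np.round(d,1),"| pos",np.round(s["position"],1),"q6 %.2f"%s["qpos"][5],"F",np.round(s["contact_force"],1),"w %.1f"%s["grip_width"],"t %.1f"%s["clock"])
E
python3 - <<'E'
from h import *
c=shot("top")
for q in ["case_a","carton_red","carton_green","carton_blue","carton_yellow","turntable","feeler","marker","bottle_amber","bottle_white","mark_red","blade_tip"]:
    for o in outline_of(q,c)[:4]:
        if o["confidence"]<.3: continue
        print(q,round(o["confidence"],2),np.round(o["point"]),o["mask"].sum(), rect(c,o["mask"],{"c":68,"t":28,"m":8,"f":36,"b":40}[q[0]] if q!="case_a" else 94))
E
```

```text
case_a 0.97 [300. 174.] 2310 [625.4 -93.1 -86.4 131.7 121.9]
case_a 0.61 [361. 168.] 2386 [ 636.3 -259.3  -87.5  140.   124.6]
case_a 0.6 [231. 188.] 1687 [617.4  61.   84.7 129.  120.9]
carton_red 0.79 [298. 224.] 499 [503.6 -95.1  12.3  63.5  53.5]
carton_blue 0.74 [236. 232.] 465 [492.3  71.3  25.3  64.7  49.2]
carton_yellow 0.59 [246. 173.] 556 [634.3  44.5 -27.2  73.8  57.5]
turntable 0.97 [146. 244.] 7484 [455.9 310.8  89.  257.1 254.4]
feeler 0.94 [406. 246.] 461 [ 450.2 -378.2    8.8  133.1   31.5]
marker 0.65 [302. 250.] 211 [ 428.1 -108.    88.4   40.4   40.2]
bottle_amber 0.57 [186. 166.] 262 [656.  196.1  43.6  54.2  39.6]
bottle_white 0.57 [411. 179.] 335 [ 611.1 -402.   -65.1   66.5   42.2]
bottle_white 0.49 [403. 244.] 520 [ 449.7 -373.7   14.8  136.2   35.4]
bottle_white 0.48 [443. 222.] 710 [ 492.8 -487.3   31.7   84.2   66.1]
bottle_white 0.33 [299. 173.] 2283 [635.6 -97.9 -86.3 135.3 126.6]
mark_red 0.74 [298. 173.] 2275 [ 641.7 -100.6  -85.7  138.4  129.6]
mark_red 0.69 [150. 247.] 7584 [455.9 315.3 -89.4 266.  260.5]
blade_tip 0.7 [148. 244.] 7450 [455.  306.3  76.3 255.  253.1]
blade_tip 0.59 [404. 243.] 461 [ 451.3 -375.2   10.2  134.    28.7]
```

```bash
python3 - <<'E'
from h import *
c=shot("wrist");s=get_state();R=Ro.from_rotvec(s["orientation"])
C=-c["R"].T@c["t"];print("cam in tool",R.inv().apply(C-s["position"]),"axis",R.inv().apply(c["R"][2]),"down-img",R.inv().apply(c["R"][1]), "x-img",R.inv().apply(c["R"][0]))
c=shot("top");im=c["image"];hsv=cv2.cvtColor(im,cv2.COLOR_BGR2HSV)
big=cv2.resize(im[140:310,60:270],None,fx=3.8,fy=3.5,interpolation=cv2.INTER_CUBIC);cv2.imwrite("pics/top_tt.png",cv2.convertScaleAbs(big,alpha=1.6))
big=cv2.resize(im[130:300,200:440],None,fx=3.3,fy=3.3,interpolation=cv2.INTER_CUBIC);cv2.imwrite("pics/top_c.png",cv2.convertScaleAbs(big,alpha=1.6))
E
```

```text
cam in tool [ 7.51896402e+01 -7.28878458e-02 -1.42660903e+02] axis [-2.92488140e-01 -4.76692852e-04  9.56269031e-01] down-img [-9.56269032e-01 -3.51842257e-04 -2.92488316e-01] x-img [-4.75882944e-04  9.99999824e-01  3.52936925e-04]
```

View pics/top_c.png

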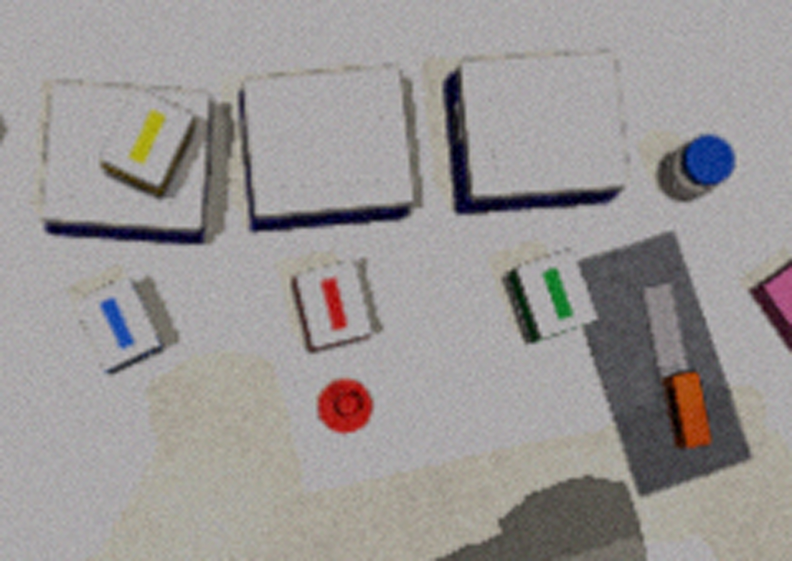

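View pics/top_tt.png

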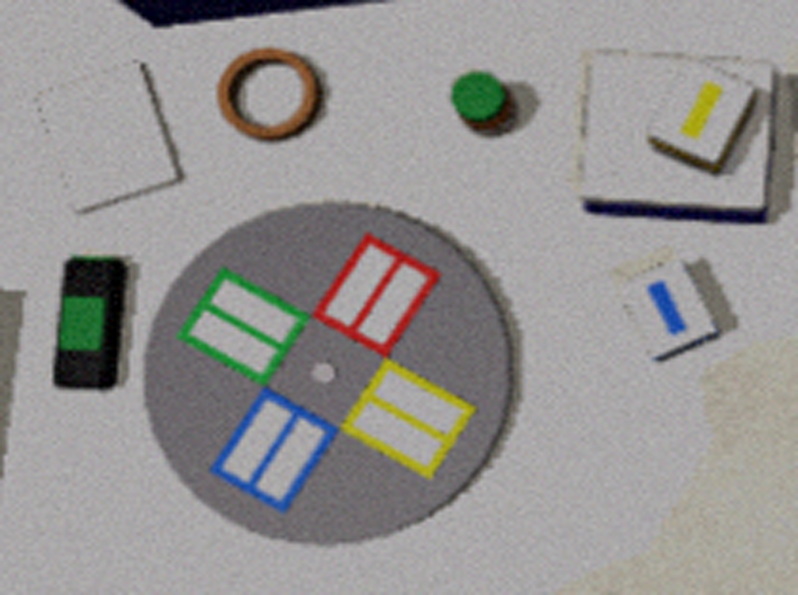

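```bash
python3 - <<'E'
s=open('h.py').read()
i=s.index("    best=None"); j=s.index("    d=R0.inv()")
s=s[:i]+'''    ph=np.degrees(np.arctan2(y,x)); q6=lambda w:(ph+90-w+180)%360-180
    w=min((yaw,yaw+180),key=lambda w:abs(q6(w)))
    a=np.radians(w); yv=np.array([np.cos(a),np.sin(a),0]); zv=np.array([0,0,-1.]); xv=np.cross(yv,zv)
    R=Ro.from_matrix(np.c_[xv,yv,zv]); best=(R0.inv()*R).as_rotvec(degrees=True)
'''+s[j:]
s=s.replace('print("rot"','print("q6goal %.0f"%q6(w),"rot"')
open('h.py','w').write(s)
from h import *
goal(470,0,300,90)
E
```

```text
q6goal 0 rot [ 0.0000e+00  1.0000e-02 -1.6036e+02] tr [ 442.6 -417.1  -68.7] | pos [ 193.3 -541.6  231.4] q6 1.46 F [0.5 0.7 0.8] w 85.5 t 0.9
```

```bash
python3 -m creep '[{"rot":[0,0,-40],"translation":[110,-104,-40],"fingers":0},{"rot":[0,0,-40],"translation":[110,-104,-60],"fingers":0},{"rot":[0,0,-40],"translation":[110,-104,-68],"fingers":0},{"rot":[0,0,-80],"translation":[220,-208,-68],"fingers":0},{"rot":[0,0,-80],"translation":[220,-208,-68],"fingers":0},{"rot":[0,0,-80],"translation":[220,-208,-68],"fingers":0},{"rot":[0,0,-80],"translation":[220,-208,-68],"fingers":0},{"rot":[0,0,-120],"translation":[332,-313,-68],"fingers":0},{"rot":[0,0,-120],"translation":[332,-313,-68],"fingers":0},{"rot":[0,0,-120],"translation":[332,-313,-68],"fingers":0},{"rot":[0,0,-120],"translation":[332,-313,-68],"fingers":0},{"rot":[0,0,-160],"translation":[442,-417,-68],"fingers":0},{"rot":[0,0,-160],"translation":[442,-417,-68],"fingers":0},{"rot":[0,0,-160],"translation":[442,-417,-68],"fingers":0},{"rot":[0,0,-160],"translation":[442,-417,-68],"fingers":0},{"rot":[0,0,-160],"translation":[442,-417,-68],"fingers":0},{"rot":[0,0,-160],"translation":[442,-417,-68],"fingers":0},{"rot":[0,0,-160],"translation":[442,-417,-68],"fingers":0},{"rot":[0,0,-160],"translation":[442,-417,-68],"fingers":0}]'
python3 - <<'E'
from h import *
goal(456,312,300,90)
c=shot("wrist","w1")
E
```

```text
clock: 2.8
position: [469.4, -0.1, 299.4]
orientation: [0.002, 3.141, -0.0]
contact_force: [1.0, 0.2, -0.0]
grip_width: 85.4
q6goal 34 rot [-0.01  0.01 -0.07] tr [ 13.8 312.1  -0.7] | pos [ 4.694e+02 -1.000e-01  2.994e+02] q6 -0.13 F [ 1.   0.2 -0. ] w 85.4 t 2.8
```

View pics/w1.png

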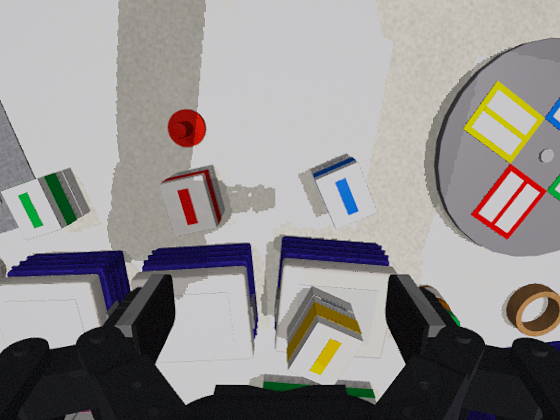

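```bash
python3 -m creep '[{"rot":[0,0,0],"translation":[14,50,0],"fingers":0},{"rot":[0,0,0],"translation":[14,100,0],"fingers":0},{"rot":[0,0,0],"translation":[14,150,0],"fingers":0},{"rot":[0,0,0],"translation":[14,200,0],"fingers":0},{"rot":[0,0,0],"translation":[14,250,0],"fingers":0},{"rot":[0,0,0],"translation":[14,290,0],"fingers":0},{"rot":[0,0,0],"translation":[14,290,0],"fingers":0},{"rot":[0,0,0],"translation":[14,290,0],"fingers":0}]'
cat >> h.py <<'E'
HUE={"red":(173,9),"green":(45,85),"blue":(100,125),"yellow":(20,36)}
def cmask(im,col,smin=110,vmin=60):
    h,s,v=cv2.split(cv2.cvtColor(im,cv2.COLOR_BGR2HSV)); a,b=HUE[col]
    m=((h>=a)|(h<=b)) if a>b else ((h>=a)&(h<=b))
    return (m&(s>smin)&(v>vmin)).astype(np.uint8)
def blobs(c,col,z,amin=40,**k):
    n,l,st,_=cv2.connectedComponentsWithStats(cmask(c["image"],col,**k))
    return [(int(st[i][4]),[int(st[i][0]+st[i][2]/2),int(st[i][1]+st[i][3]/2)],rect(c,l==i,z)) for i in range(1,n) if st[i][4]>=amin]
E
python3 - <<'E'
from h import *
c=shot("wrist","w2")
for k in HUE:
    for b in blobs(c,k,28,150): print(k,b)
E
```

```text
clock: 3.65
position: [455.1, 290.4, 299.0]
orientation: [0.002, -3.141, 0.001]
contact_force: [-0.7, -0.5, 0.4]
grip_width: 85.6
red (1281, [268, 213], array([511.7, 275.8, -31.8,  74.4,  62.2]))
green (1284, [347, 195], array([489.8, 369.5,  58.1,  74.6,  62. ]))
green (879, [444, 201], array([495.5, 485.4,  -4.3,  41.9,  31.6]))
green (746, [203, 336], array([683.4, 187.6, -13.7,  50.2,  38.9]))
blue (1628, [332, 113], array([396.3, 347.5, -31.9,  74.5,  62.3]))
blue (538, [105, 196], array([489. ,  84.4,  24.2,  63. ,  13.4]))
blue (353, [78, 209], array([505.8,  46.9,  24.3,  43.4,  13.1]))
blue (2096, [93, 266], array([579.3,  53.6,  84.8, 156.1,  48.3]))
blue (970, [17, 281], array([605.4, -55.4, -14. ,  91.1,  44.7]))
blue (3860, [322, 379], array([741. , 352. ,  79.5, 202.6,  86.8]))
yellow (1598, [247, 133], array([417.9, 253.8,  58.4,  74.6,  62.7]))
yellow (918, [43, 329], array([673.9, -32.2,  59.4,  77.4,  34. ]))
```

View pics/w2.png

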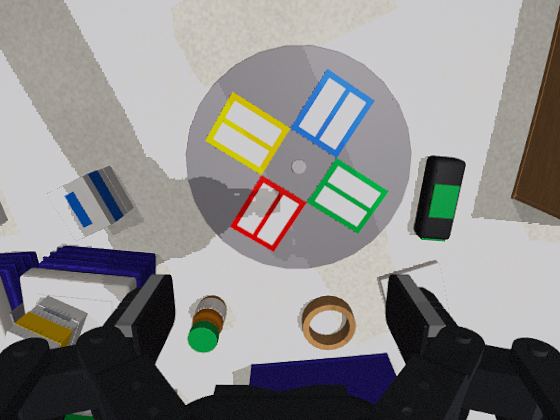

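```bash
python3 - <<'E'
from h import *
c=shot("top")
for b in blobs(c,"yellow",162,20,smin=90): print(b)
goal(625,40,340,70)
E
```

```text
(82, [244, 171], array([622.8,  41.9, -27.3,  39.5,  11.9]))
(322, [167, 259], array([415.6, 229.8,  58.1,  68.2,  57.2]))
q6goal 24 rot [-4.000e-02  1.000e-02  1.992e+01] tr [-169.9 -248.8  -40.5] | pos [455.4 289.  299.3] q6 0.45 F [-0.7 -0.6 -0.4] w 85.5 t 3.8
```

```bash
python3 -m creep '[{"rot":[0,0,8],"translation":[-28,-41,-30],"fingers":0},{"rot":[0,0,16],"translation":[-57,-83,-40],"fingers":0},{"rot":[0,0,20],"translation":[-85,-124,-40],"fingers":0},{"rot":[0,0,20],"translation":[-113,-166,-40],"fingers":0},{"rot":[0,0,20],"translation":[-142,-207,-40],"fingers":0},{"rot":[0,0,20],"translation":[-170,-249,-40],"fingers":0},{"rot":[0,0,20],"translation":[-170,-249,-40],"fingers":0},{"rot":[0,0,20],"translation":[-170,-249,-40],"fingers":0}]'
python3 - <<'E'
from h import *
c=shot("wrist","w3")
for b in blobs(c,"yellow",162,60): print(b)
goal(625,40,340,63)
E
```

```text
clock: 4.55
position: [625.4, 36.4, 338.9]
orientation: [-0.557, -3.091, 0.001]
contact_force: [0.8, 0.5, 0.2]
grip_width: 85.1
(142, [287, 144], array([592.6,  55.7,  64.1,  45.5,   3.1]))
(560, [284, 180], array([622. ,  41.7, -26.9,  39.6,  11.5]))
q6goal 31 rot [-0.02 -0.03  6.73] tr [ 0.4  1.7 -0.6] | pos [624.8  38.2 339.4] q6 0.31 F [-0.   0.3  0.3] w 85.5 t 4.6
```

View pics/w3.png

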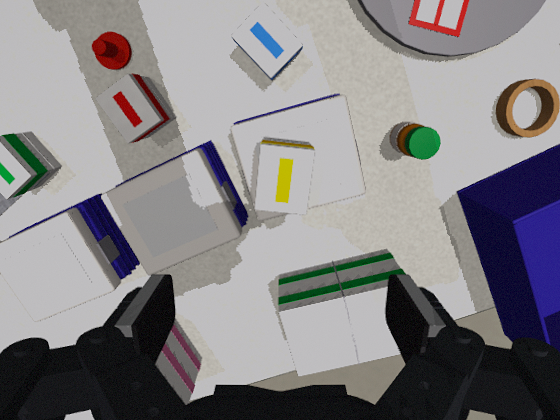

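```bash
python3 - <<'E'
from h import *
goal(622,41.7,200,63.1)
goal(622,41.7,114,63.1)
E
```

```text
q6goal 31 rot [-0.02 -0.03  6.63] tr [  3.7   2.3 139.4] | pos [624.8  38.2 339.4] q6 0.31 F [-0.   0.3  0.3] w 85.5 t 4.6
q6goal 31 rot [-0.02 -0.03  6.63] tr [  3.7   2.4 225.4] | pos [624.8  38.2 339.4] q6 0.31 F [-0.   0.3  0.3] w 85.5 t 4.6
```

```bash
python3 -m creep '[{"rot":[0,0,6.6],"translation":[3.7,2.3,45],"fingers":0},{"rot":[0,0,6.6],"translation":[3.7,2.3,90],"fingers":0},{"rot":[0,0,6.6],"translation":[3.7,2.3,130],"fingers":0},{"rot":[0,0,6.6],"translation":[3.7,2.3,140],"fingers":0},{"rot":[0,0,6.6],"translation":[3.7,2.3,140],"fingers":0}]'
python3 - <<'E'
from h import *
goal(622,41.7,114,63.1)
E
```

```text
clock: 5.1
position: [619.9, 42.9, 198.7]
orientation: [-0.727, -3.052, 0.001]
contact_force: [-0.6, -0.3, 0.1]
grip_width: 85.6
q6goal 31 rot [-0.09 -0.22  0.11] tr [-2.7  0.  84.7] | pos [619.9  42.9 198.7] q6 0.43 F [-0.6 -0.3  0.1] w 85.6 t 5.1
```

```bash
python3 -m creep '[{"rot":[0,0,0],"translation":[-2.5,0,30],"fingers":0},{"rot":[0,0,0],"translation":[-2.5,0,60],"fingers":0},{"rot":[0,0,0],"translation":[-2.5,0,78],"fingers":0},{"rot":[0,0,0],"translation":[-2.5,0,84.5],"fingers":0},{"rot":[0,0,0],"translation":[-2.5,0,84.5],"fingers":0},{"rot":[0,0,0],"translation":[-2.5,0,84.5],"fingers":1},{"rot":[0,0,0],"translation":[-2.5,0,84.5],"fingers":1},{"rot":[0,0,0],"translation":[-2.5,0,84.5],"fingers":1},{"rot":[0,0,0],"translation":[-2.5,0,84.5],"fingers":1},{"rot":[0,0,0],"translation":[-2.5,0,84.5],"fingers":1},{"rot":[0,0,0],"translation":[-2.5,0,84.5],"fingers":1},{"rot":[0,0,0],"translation":[-2.5,0,84.5],"fingers":1},{"rot":[0,0,0],"translation":[-2.5,0,84.5],"fingers":1}]'
python3 - <<'E'
from h import *
goal(622,41.7,200,63.1)
E
```

```text
clock: 6.4
position: [623.2, 41.7, 116.0]
orientation: [-0.728, -3.055, 0.0]
contact_force: [0.5, 0.3, 5.2]
grip_width: 47.7
q6goal 31 rot [-0.01 -0.04  0.1 ] tr [  1.1  -0.5 -84. ] | pos [623.2  41.7 116. ] q6 0.43 F [0.5 0.3 5.2] w 47.7 t 6.4
```

```bash
python3 -m creep '[{"rot":[0,0,0],"translation":[0,0,-10],"fingers":1},{"rot":[0,0,0],"translation":[0,0,-30],"fingers":1},{"rot":[0,0,0],"translation":[0,0,-60],"fingers":1},{"rot":[0,0,0],"translation":[0,0,-90],"fingers":1},{"rot":[0,0,0],"translation":[0,0,-100],"fingers":1},{"rot":[0,0,0],"translation":[0,0,-100],"fingers":1}]'
python3 - <<'E'
from h import *
goal(417.9,253.8,150,148.1)
c=shot("wrist","w4")
E
```

```text
clock: 7.0
position: [624.4, 41.7, 217.8]
orientation: [0.727, 3.053, 0.001]
contact_force: [-0.4, 0.0, -2.0]
grip_width: 47.6
q6goal -27 rot [-5.00e-02  1.80e-01 -8.49e+01] tr [280.2  96.2  67.2] | pos [624.4  41.7 217.8] q6 0.43 F [-0.4  0.  -2. ] w 47.6 t 7.0
```

View pics/w4.png

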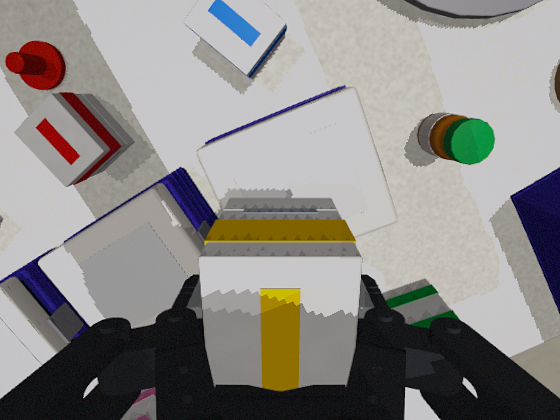

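```bash
python3 -m creep '[{"rot":[0,0,-8],"translation":[25,9,0],"fingers":1},{"rot":[0,0,-16],"translation":[50,17,0],"fingers":1},{"rot":[0,0,-24],"translation":[80,27,0],"fingers":1},{"rot":[0,0,-32],"translation":[110,38,0],"fingers":1},{"rot":[0,0,-40],"translation":[140,48,0],"fingers":1},{"rot":[0,0,-48],"translation":[170,58,0],"fingers":1},{"rot":[0,0,-56],"translation":[200,69,0],"fingers":1},{"rot":[0,0,-64],"translation":[230,79,0],"fingers":1},{"rot":[0,0,-72],"translation":[255,88,10],"fingers":1},{"rot":[0,0,-80],"translation":[270,93,30],"fingers":1},{"rot":[0,0,-84.9],"translation":[280,96.2,55],"fingers":1},{"rot":[0,0,-84.9],"translation":[280,96.2,67],"fingers":1},{"rot":[0,0,-84.9],"translation":[280,96.2,67],"fingers":1},{"rot":[0,0,-84.9],"translation":[280,96.2,67],"fingers":1}]'
python3 - <<'E'
from h import *
goal(417.9,253.8,52,148.1)
E
```

```text
clock: 8.45
position: [415.9, 253.2, 147.9]
orientation: [1.524, -2.744, -0.0]
contact_force: [1.0, 0.6, -2.1]
grip_width: 47.3
q6goal -27 rot [ 0.09 -0.13 -0.01] tr [-1.7 -1.5 95.9] | pos [415.9 253.2 147.9] q6 -0.60 F [ 1.   0.6 -2.1] w 47.3 t 8.4
```

```bash
python3 -m creep '[{"rot":[0,0,0],"translation":[-1.7,-1.0,30],"fingers":1},{"rot":[0,0,0],"translation":[-1.7,-1.0,60],"fingers":1},{"rot":[0,0,0],"translation":[-1.7,-1.0,80],"fingers":1},{"rot":[0,0,0],"translation":[-1.7,-1.0,90],"fingers":1},{"rot":[0,0,0],"translation":[-1.7,-1.0,90],"fingers":1},{"rot":[0,0,0],"translation":[-1.7,-1.0,90],"fingers":1}]'
python3 - <<'E'
from h import *
goal(417.9,254.8,50,148.1)
E
```

```text
clock: 9.05
position: [418.4, 254.3, 58.9]
orientation: [1.524, -2.746, -0.0]
contact_force: [0.4, 0.4, -2.0]
grip_width: 47.5
q6goal -27 rot [ 0.04 -0.06 -0.03] tr [-0.2  0.7  8.9] | pos [418.4 254.3  58.9] q6 -0.60 F [ 0.4  0.4 -2. ] w 47.5 t 9.1
```

```bash
python3 -m creep '[{"rot":[0,0,0],"translation":[0,0.5,4],"fingers":1},{"rot":[0,0,0],"translation":[0,0.5,6],"fingers":1},{"rot":[0,0,0],"translation":[0,0.5,7],"fingers":1},{"rot":[0,0,0],"translation":[0,0.5,8],"fingers":1},{"rot":[0,0,0],"translation":[0,0.5,8],"fingers":1}]'
```

```text
clock: 9.55
position: [417.9, 254.6, 50.9]
orientation: [1.524, -2.746, -0.0]
contact_force: [-0.2, 0.3, -0.6]
grip_width: 47.2
```

```bash
python3 -m creep '[{"rot":[0,0,0],"translation":[0,0,1],"fingers":1},{"rot":[0,0,0],"translation":[0,0,1],"fingers":1},{"rot":[0,0,0],"translation":[0,0,1],"fingers":0.4},{"rot":[0,0,0],"translation":[0,0,1],"fingers":0.3},{"rot":[0,0,0],"translation":[0,0,1],"fingers":0},{"rot":[0,0,0],"translation":[0,0,1],"fingers":0},{"rot":[0,0,0],"translation":[0,0,1],"fingers":0},{"rot":[0,0,0],"translation":[0,0,1],"fingers":0},{"rot":[0,0,0],"translation":[0,0,-20],"fingers":0},{"rot":[0,0,0],"translation":[0,0,-60],"fingers":0},{"rot":[0,0,0],"translation":[0,0,-110],"fingers":0},{"rot":[0,0,0],"translation":[0,0,-160],"fingers":0},{"rot":[0,0,0],"translation":[0,0,-200],"fingers":0},{"rot":[0,0,0],"translation":[0,0,-200],"fingers":0}]'
python3 - <<'E'
from h import *
c=shot("wrist","w5")
for b in blobs(c,"yellow",96,60): print(b)
for k in HUE:
  for b in blobs(c,k,28,600): print(k,b)
goal(495,75,260,114)
c=shot("top","t5")
for k in ("red","green","blue"):
  for b in blobs(c,k,68,15,smin=90): 
    if b[0]<400:print(k,b)
E
```

```text
clock: 10.95
position: [421.4, 256.2, 257.1]
orientation: [-1.52, 2.738, -0.001]
contact_force: [-0.2, 0.6, -0.2]
grip_width: 85.4
(840, [283, 168], array([411.2, 242.5,  58.1,  60.4,  51.3]))
(642, [284, 184], array([417.8, 254.1,  58.1,  39.2,  11.3]))
red (1502, [220, 230], array([511.9, 275.9, -31.6,  74.5,  62.5]))
green (1024, [56, 252], array([687.5, 198.1,   5.5,  51. ,  40.3]))
green (1266, [283, 286], array([489.7, 369.5,  58.2,  73.5,  62.2]))
green (678, [329, 360], array([495.6, 486.3,  -4. ,  41.6,  30.9]))
blue (713, [123, 47], array([482.1,  73.2,  61.1,  82.1,  46.5]))
blue (654, [96, 45], array([507.6,  55.8,  23.8,  44.4,  13.1]))
blue (3225, [48, 106], array([583.8,  76. ,  58.8, 156.7,  84.6]))
blue (1557, [347, 230], array([396.1, 347.7, -31.8,  74.7,  62.6]))
blue (1363, [51, 324], array([773.2, 276.7,   8.7,  97.3,  54.2]))
yellow (840, [283, 168], array([418. , 253.7,  58.1,  74. ,  62.8]))
yellow (642, [284, 184], array([426.1, 267.9,  58.1,  48. ,  13.8]))
q6goal -15 rot [-0.09  0.32 34.07] tr [ 113.7 -159.    -6.1] | pos [420.2 255.6 254. ] q6 -0.60 F [ 0.
[... 158 characters left out ...]
red (15, [144, 229], array([4.964e+02, 3.074e+02, 1.000e-01, 1.050e+01, 7.800e+00]))
red (213, [304, 253], array([ 426.1, -104.1,   88.4,   41.1,   38.4]))
green (127, [185, 167], array([657.6, 199.2,  88.5,  31.6,  29.3]))
green (65, [369, 219], array([ 509.1, -275.3,   17.5,   38.6,   11.3]))
green (69, [130, 226], array([509.1, 343.9,  50.1,  68. ,  13.5]))
blue (43, [98, 39], array([1024.8,  441.3,  -84.8,  106.8,    3.7]))
blue (16, [84, 110], array([821.4, 473.3,   2.1,  36.6,   2.7]))
blue (173, [415, 178], array([ 613.8, -405.3,   88.8,   38.3,   37.6]))
blue (66, [235, 228], array([495. ,  70.8,  25.4,  39.3,  11.5]))
blue (64, [137, 278], array([371.8, 322.3, -46.1,  50.3,  16.4]))
```

View pics/w5.png

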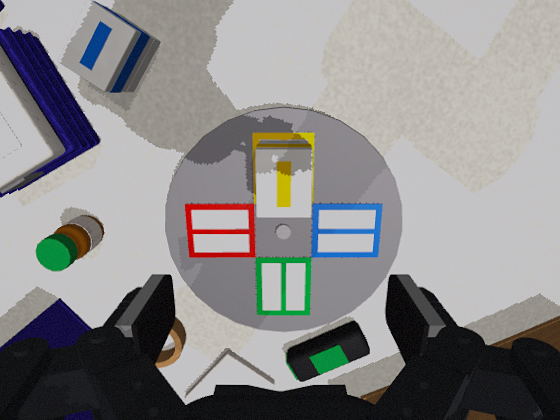

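View pics/t5.png

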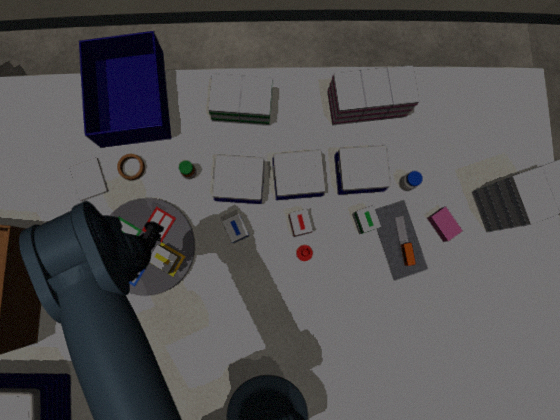

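```bash
python3 -m creep '[{"rot":[0,0,8],"translation":[23,-32,-6],"fingers":0},{"rot":[0,0,16],"translation":[46,-64,-6],"fingers":0},{"rot":[0,0,24],"translation":[70,-96,-6],"fingers":0},{"rot":[0,0,32],"translation":[92,-128,-6],"fingers":0},{"rot":[0,0,34],"translation":[114,-159,-6],"fingers":0},{"rot":[0,0,34],"translation":[114,-159,-6],"fingers":0},{"rot":[0,0,34],"translation":[114,-159,-6],"fingers":0},{"rot":[0,0,34],"translation":[114,-159,-6],"fingers":0}]'
python3 - <<'E'
from h import *
c=shot("wrist","w6")
for b in blobs(c,"blue",68,60): print(b)
goal(495,71,100,115)
E
```

```text
clock: 11.85
position: [492.4, 74.9, 256.4]
orientation: [0.656, -3.071, -0.002]
contact_force: [-0.3, 0.4, 0.6]
grip_width: 85.2
(134, [4, 155], array([ 573.4, -173.4,   12. ,   28.7,    7. ]))
(118, [275, 148], array([463.8,  57.8, -67.1,  45.1,   2.7]))
(2585, [88, 206], array([568.1, -83.4,  71.6, 129.4,  68.6]))
(240, [542, 172], array([379.3, 298.4, -31.8,  38.5,   6.5]))
(504, [275, 183], array([494.1,  71. ,  23.6,  38.9,  10.9]))
(132, [547, 196], array([397.2, 317.1, -33.3,  27.9,   5.1]))
(2274, [238, 239], array([557.3,  64.9,  84.9, 119.5,  23.9]))
(291, [539, 225], array([419.4, 323.2, -31.5,  40.4,  21.9]))
(330, [131, 267], array([633.2, -24.9,  -5.7,  79.1,  11.8]))
q6goal -17 rot [ 0.07 -0.03 -0.83] tr [ -0.6  -5.  156.8] | pos [492.5  75.1 256.8] q6 -0.40 F [0.1 0.3 0.4] w 85.2 t 11.9
```

View pics/w6.png

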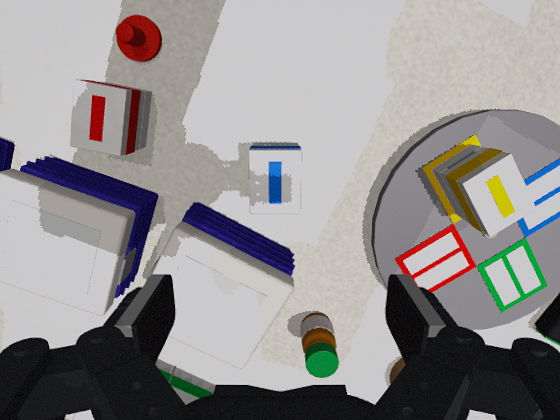

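```bash
python3 - <<'E'
from h import *
goal(494.1,71,95,113.6)
E
python3 -m creep '[{"rot":[0,0,0.5],"translation":[0,-4.7,45],"fingers":0},{"rot":[0,0,0.5],"translation":[0,-4.7,90],"fingers":0},{"rot":[0,0,0.5],"translation":[0,-4.7,130],"fingers":0},{"rot":[0,0,0.5],"translation":[0,-4.7,155],"fingers":0},{"rot":[0,0,0.5],"translation":[0,-4.7,155],"fingers":0},{"rot":[0,0,0.5],"translation":[0,-4.7,155],"fingers":0}]'
python3 - <<'E'
from h import *
goal(494.1,71,22,113.6)
E
```

```text
q6goal -15 rot [ 0.06 -0.03  0.57] tr [  0.2  -4.6 161.8] | pos [492.5  75.1 256.8] q6 -0.40 F [0.1 0.3 0.4] w 85.2 t 11.9
clock: 12.5
position: [493.8, 71.9, 102.1]
orientation: [0.647, -3.073, -0.002]
contact_force: [0.7, 0.3, 0.9]
grip_width: 85.3
q6goal -15 rot [ 0.09 -0.07  0.16] tr [-0.  -1.1 80.1] | pos [493.8  71.9 102.1] q6 -0.40 F [0.7 0.3 0.9] w 85.3 t 12.5
```

```bash
python3 -m creep '[{"rot":[0,0,0],"translation":[0,-1,30],"fingers":0},{"rot":[0,0,0],"translation":[0,-1,60],"fingers":0},{"rot":[0,0,0],"translation":[0,-1,76],"fingers":0},{"rot":[0,0,0],"translation":[0,-1,80],"fingers":0},{"rot":[0,0,0],"translation":[0,-1,80],"fingers":0},{"rot":[0,0,0],"translation":[0,-1,80],"fingers":1},{"rot":[0,0,0],"translation":[0,-1,80],"fingers":1},{"rot":[0,0,0],"translation":[0,-1,80],"fingers":1},{"rot":[0,0,0],"translation":[0,-1,80],"fingers":1},{"rot":[0,0,0],"translation":[0,-1,80],"fingers":1},{"rot":[0,0,0],"translation":[0,-1,80],"fingers":1},{"rot":[0,0,0],"translation":[0,-1,80],"fingers":1}]'
python3 - <<'E'
from h import *
goal(396.2,347.6,170,58.2)
E
```

```text
clock: 13.7
position: [495.5, 71.2, 23.4]
orientation: [-0.647, 3.073, 0.001]
contact_force: [0.2, 1.4, 6.8]
grip_width: 47.4
q6goal 73 rot [ 0.08  0.06 55.57] tr [ -20.8  293.1 -146.3] | pos [495.5  71.2  23.4] q6 -0.40 F [0.2 1.4 6.8] w 47.4 t 13.7
```

```bash
python3 -m creep '[{"rot":[0,0,0],"translation":[0,0,-10],"fingers":1},{"rot":[0,0,0],"translation":[0,0,-40],"fingers":1},{"rot":[0,0,0],"translation":[0,0,-80],"fingers":1},{"rot":[0,0,0],"translation":[0,0,-120],"fingers":1},{"rot":[0,0,5],"translation":[-2,20,-147],"fingers":1},{"rot":[0,0,10],"translation":[-4,50,-147],"fingers":1},{"rot":[0,0,17],"translation":[-6,80,-147],"fingers":1},{"rot":[0,0,24],"translation":[-8,115,-147],"fingers":1},{"rot":[0,0,31],"translation":[-10,150,-147],"fingers":1},{"rot":[0,0,38],"translation":[-12,185,-147],"fingers":1},{"rot":[0,0,45],"translation":[-15,220,-147],"fingers":1},{"rot":[0,0,52],"translation":[-18,250,-147],"fingers":1},{"rot":[0,0,55.6],"translation":[-20,275,-147],"fingers":1},{"rot":[0,0,55.6],"translation":[-20.8,288,-147],"fingers":1},{"rot":[0,0,55.6],"translation":[-20.8,293,-147],"fingers":1},{"rot":[0,0,55.6],"translation":[-20.8,293,-147],"fingers":1},{"rot":[0,0,55.6],"translation":[-20.8,293,-147],"fingers":1}]'
python3 - <<'E'
from h import *
goal(396.0,348.5,60,58.2)
E
```

```text
clock: 15.4
position: [396.5, 346.5, 170.7]
orientation: [0.862, 3.02, 0.001]
contact_force: [-0.0, -1.0, -1.5]
grip_width: 47.5
q6goal 73 rot [ 0.06  0.04 -0.06] tr [  1.6   1.3 110.7] | pos [396.5 346.5 170.7] q6 1.15 F [-0.  -1.  -1.5] w 47.5 t 15.4
```

```bash
python3 -m creep '[{"rot":[0,0,0],"translation":[-0.5,0.8,35],"fingers":1},{"rot":[0,0,0],"translation":[-0.5,0.8,70],"fingers":1},{"rot":[0,0,0],"translation":[-0.5,0.8,95],"fingers":1},{"rot":[0,0,0],"translation":[-0.5,0.8,110],"fingers":1},{"rot":[0,0,0],"translation":[-0.5,0.8,110],"fingers":1},{"rot":[0,0,0],"translation":[-0.5,0.8,110],"fingers":1}]'
python3 - <<'E'
from h import *
goal(397.1,347.1,51.5,58.2)
E
```

```text
clock: 16.0
position: [397.9, 346.3, 61.0]
orientation: [0.864, 3.02, 0.001]
contact_force: [0.9, -0.7, -0.8]
grip_width: 47.3
q6goal 73 rot [ 0.03  0.04 -0.12] tr [1.1 0.3 9.5] | pos [397.9 346.3  61. ] q6 1.15 F [ 0.9 -0.7 -0.8] w 47.3 t 16.0
```

```bash
python3 -m creep '[{"rot":[0,0,0],"translation":[1,0.3,4],"fingers":1},{"rot":[0,0,0],"translation":[1,0.3,7],"fingers":1},{"rot":[0,0,0],"translation":[1,0.3,9],"fingers":1},{"rot":[0,0,0],"translation":[1,0.3,10],"fingers":1},{"rot":[0,0,0],"translation":[1,0.3,10],"fingers":1}]'
```

```text
clock: 16.5
position: [397.5, 347.3, 51.5]
orientation: [0.863, 3.019, 0.002]
contact_force: [-0.2, 0.1, 2.2]
grip_width: 47.4
```

```bash
python3 -m creep '[{"rot":[0,0,0],"translation":[0,0,0],"fingers":0.4},{"rot":[0,0,0],"translation":[0,0,0],"fingers":0.3},{"rot":[0,0,0],"translation":[0,0,0],"fingers":0},{"rot":[0,0,0],"translation":[0,0,0],"fingers":0},{"rot":[0,0,0],"translation":[0,0,0],"fingers":0},{"rot":[0,0,0],"translation":[0,0,0],"fingers":0},{"rot":[0,0,0],"translation":[0,0,-20],"fingers":0},{"rot":[0,0,0],"translation":[0,0,-60],"fingers":0},{"rot":[0,0,0],"translation":[0,0,-110],"fingers":0},{"rot":[0,0,0],"translation":[0,0,-160],"fingers":0},{"rot":[0,0,0],"translation":[0,0,-200],"fingers":0},{"rot":[0,0,0],"translation":[0,0,-200],"fingers":0}]'
python3 - <<'E'
from h import *
c=shot("wrist","w7")
for b in blobs(c,"blue",96,300): print("top",b[1:])
for k in HUE:
  for b in blobs(c,k,28,600): print(k,b)
goal(505,-95,260,102)
c=shot("top")
for k in ("red","green"):
  for b in blobs(c,k,68,15,smin=90): 
    if b[0]<400:print(k,b)
E
```

```text
clock: 17.7
position: [400.1, 349.2, 258.1]
orientation: [0.861, 3.012, 0.016]
contact_force: [0.0, 1.4, -0.1]
grip_width: 85.7
top ([273, 170], array([385.1, 354.8, -31.7,  59.9,  50.8]))
top ([274, 185], array([396.2, 348.7, -32.2,  38.6,  10.4]))
top ([193, 386], array([533.1, 163.8,  84.8,  44.5,  34.8]))
red (1329, [274, 288], array([512.1, 275.2, -32.2,  73.8,  62.6]))
green (1090, [433, 182], array([496. , 484.7,  -4.2,  41.4,  30.9]))
green (1466, [337, 232], array([490.2, 369.5,  57.9,  74.3,  61.9]))
blue (758, [273, 170], array([396.2, 347.4, -31.7,  73.3,  62.2]))
blue (723, [193, 386], array([577.3, 113.8,  84.8,  54.4,  42.6]))
yellow (778, [210, 232], array([417.3, 254. ,  57.8,  74.5,  61.5]))
yellow (648, [202, 248], array([422.3, 255.4,  20.1,  89. ,  50.5]))
q6goal -23 rot [  0.35   0.4  -43.91] tr [-324.4 -320.4   -6.4] | pos [399.  348.5 254.9] q6 1.16 F [ 0.4  0.  -0.1] w 85.1 t 17.8
red (287, [159, 223], array([509.1, 268.4, -32.3,  73.5,  61.2]))
red (75, [301, 222], array([505.7, -98.5,  12.1,  39.5,  11.9]))
red (212, [304, 253], array([ 426.1, -104.1,   88.4,   41.1,   38.4]))
green (120, [185, 167], array([657.6, 199.2,  88.5,  31.6,  29.3]))
green (67, [369, 219], array([ 509.5, -275.1,   18. ,   39.2,   11.5]))
green (238, [124, 233], array([487.9, 359.3,  58.4,  72. ,  60.7]))
green (135, [81, 232], array([492.6, 471. ,  -4.9,  36.5,  25.7]))
```

View pics/w7.png

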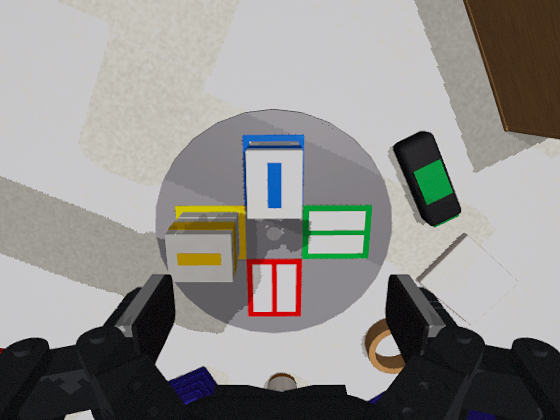

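```bash
python3 -m creep '[{"rot":[0,0,-5],"translation":[-32,-32,0],"fingers":0},{"rot":[0,0,-10],"translation":[-65,-64,0],"fingers":0},{"rot":[0,0,-15],"translation":[-97,-96,0],"fingers":0},{"rot":[0,0,-20],"translation":[-130,-128,0],"fingers":0},{"rot":[0,0,-25],"translation":[-162,-160,0],"fingers":0},{"rot":[0,0,-30],"translation":[-195,-192,0],"fingers":0},{"rot":[0,0,-35],"translation":[-227,-224,0],"fingers":0},{"rot":[0,0,-40],"translation":[-260,-256,0],"fingers":0},{"rot":[0,0,-44],"translation":[-292,-288,-3],"fingers":0},{"rot":[0,0,-44],"translation":[-324,-320,-6],"fingers":0},{"rot":[0,0,-44],"translation":[-324,-320,-6],"fingers":0},{"rot":[0,0,-44],"translation":[-324,-320,-6],"fingers":0},{"rot":[0,0,-44],"translation":[-324,-320,-6],"fingers":0}]'
python3 - <<'E'
from h import *
c=shot("wrist","w8")
for b in blobs(c,"red",68,60): print(b)
goal(505.4,-98,95,101)
E
```

```text
clock: 19.1
position: [502.6, -94.1, 256.6]
orientation: [-0.332, 3.122, 0.005]
contact_force: [-1.2, 0.6, 0.1]
grip_width: 85.1
(1451, [280, 96], array([ 427.3, -109.7,   12.1,   36.1,   35.8]))
(123, [273, 148], array([ 472.9, -106. ,  -77.9,   45.2,    1.8]))
(503, [274, 184], array([505.2, -98.8,  12.1,  38.9,  10.4]))
(91, [555, 255], array([518.1, 200.5,  26.1,  20.9,   8.7]))
q6goal -22 rot [0.16 0.15 1.17] tr [ -1.2  -5.1 162. ] | pos [502.8 -93.8 257. ] q6 -0.52 F [ 0.4 -0.6 -0.2] w 85.8 t 19.1
```

View pics/w8.png

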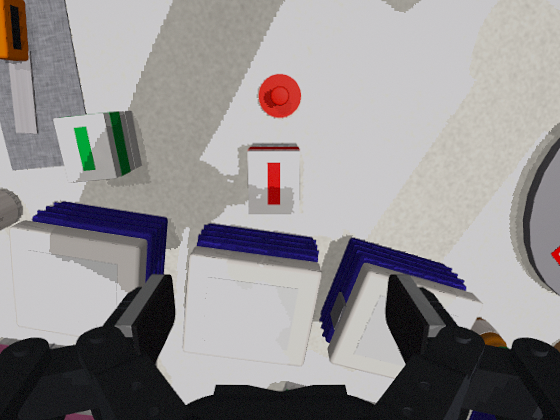

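```bash
python3 -m creep '[{"rot":[0,0,0],"translation":[-0.8,-5.5,45],"fingers":0},{"rot":[0,0,0],"translation":[-0.8,-5.5,90],"fingers":0},{"rot":[0,0,0],"translation":[-0.8,-5.5,130],"fingers":0},{"rot":[0,0,0],"translation":[-0.8,-5.5,155],"fingers":0},{"rot":[0,0,0],"translation":[-0.8,-5.5,155],"fingers":0},{"rot":[0,0,0],"translation":[-0.8,-5.5,155],"fingers":0}]'
python3 - <<'E'
from h import *
goal(505.2,-98.8,22,102.1)
E
```

```text
clock: 19.75
position: [504.7, -97.4, 102.3]
orientation: [-0.336, 3.122, 0.005]
contact_force: [-0.5, 0.2, 0.6]
grip_width: 85.1
q6goal -23 rot [0.19 0.1  0.17] tr [-0.  -1.8 80.3] | pos [504.7 -97.4 102.3] q6 -0.53 F [-0.5  0.2  0.6] w 85.1 t 19.8
```

```bash
python3 -m creep '[{"rot":[0,0,0],"translation":[0,-1.4,30],"fingers":0},{"rot":[0,0,0],"translation":[0,-1.4,60],"fingers":0},{"rot":[0,0,0],"translation":[0,-1.4,76],"fingers":0},{"rot":[0,0,0],"translation":[0,-1.4,80],"fingers":0},{"rot":[0,0,0],"translation":[0,-1.4,80],"fingers":0},{"rot":[0,0,0],"translation":[0,-1.4,80],"fingers":1},{"rot":[0,0,0],"translation":[0,-1.4,80],"fingers":1},{"rot":[0,0,0],"translation":[0,-1.4,80],"fingers":1},{"rot":[0,0,0],"translation":[0,-1.4,80],"fingers":1},{"rot":[0,0,0],"translation":[0,-1.4,80],"fingers":1},{"rot":[0,0,0],"translation":[0,-1.4,80],"fingers":1},{"rot":[0,0,0],"translation":[0,-1.4,80],"fingers":1}]'
python3 - <<'E'
from h import *
goal(511.9,275.6,170,58.1)
E
```

```text
clock: 20.95
position: [506.5, -98.9, 23.8]
orientation: [-0.335, 3.119, 0.004]
contact_force: [-0.4, 1.1, 7.1]
grip_width: 47.4
q6goal 60 rot [ 0.2   0.2  44.17] tr [ -85.5  365.  -145.2] | pos [506.5 -98.9  23.8] q6 -0.53 F [-0.4  1.1  7.1] w 47.4 t 20.9
```

```bash
python3 -m creep '[{"rot":[0,0,0],"translation":[0,0,-10],"fingers":1},{"rot":[0,0,0],"translation":[0,0,-40],"fingers":1},{"rot":[0,0,0],"translation":[0,0,-80],"fingers":1},{"rot":[0,0,0],"translation":[0,0,-120],"fingers":1},{"rot":[0,0,3],"translation":[-5,20,-146],"fingers":1},{"rot":[0,0,7],"translation":[-12,50,-146],"fingers":1},{"rot":[0,0,11],"translation":[-20,85,-146],"fingers":1},{"rot":[0,0,15],"translation":[-29,125,-146],"fingers":1},{"rot":[0,0,20],"translation":[-39,165,-146],"fingers":1},{"rot":[0,0,25],"translation":[-48,205,-146],"fingers":1},{"rot":[0,0,30],"translation":[-57,245,-146],"fingers":1},{"rot":[0,0,35],"translation":[-67,285,-146],"fingers":1},{"rot":[0,0,40],"translation":[-76,325,-146],"fingers":1},{"rot":[0,0,44.2],"translation":[-83,350,-146],"fingers":1},{"rot":[0,0,44.2],"translation":[-86,363,-146],"fingers":1},{"rot":[0,0,44.2],"translation":[-86,365,-146],"fingers":1},{"rot":[0,0,44.2],"translation":[-86,365,-146],"fingers":1},{"rot":[0,0,44.2],"translation":[-86,365,-146],"fingers":1}]'
python3 - <<'E'
from h import *
goal(513,274.9,60,58.1)
E
```

```text
clock: 22.75
position: [512.3, 274.2, 170.9]
orientation: [0.865, 3.017, 0.005]
contact_force: [0.2, 0.1, -1.1]
grip_width: 47.6
q6goal 60 rot [ 0.21  0.11 -0.09] tr [  0.    0.5 110.9] | pos [512.3 274.2 170.9] q6 0.94 F [ 0.2  0.1 -1.1] w 47.6 t 22.8
```

```bash
python3 -m creep '[{"rot":[0.2,0.1,0],"translation":[0,0.5,35],"fingers":1},{"rot":[0.2,0.1,0],"translation":[0,0.5,70],"fingers":1},{"rot":[0.2,0.1,0],"translation":[0,0.5,95],"fingers":1},{"rot":[0.2,0.1,0],"translation":[0,0.5,110],"fingers":1},{"rot":[0.2,0.1,0],"translation":[0,0.5,110],"fingers":1},{"rot":[0.2,0.1,0],"translation":[0,0.5,110],"fingers":1}]'
python3 - <<'E'
from h import *
goal(513,274.9,51.5,58.1)
E
```

```text
clock: 23.35
position: [513.1, 273.9, 61.3]
orientation: [0.867, 3.019, -0.0]
contact_force: [-0.4, -0.4, -1.0]
grip_width: 47.6
q6goal 60 rot [-0.02  0.01 -0.15] tr [0.7 0.8 9.8] | pos [513.1 273.9  61.3] q6 0.94 F [-0.4 -0.4 -1. ] w 47.6 t 23.4
```

```bash
python3 -m creep '[{"rot":[0,0,0],"translation":[0.6,0.6,4],"fingers":1},{"rot":[0,0,0],"translation":[0.6,0.6,7],"fingers":1},{"rot":[0,0,0],"translation":[0.6,0.6,9],"fingers":1},{"rot":[0,0,0],"translation":[0.6,0.6,10],"fingers":1},{"rot":[0,0,0],"translation":[0.6,0.6,10],"fingers":1}]'
```

```text
clock: 23.85
position: [513.3, 275.1, 51.9]
orientation: [0.867, 3.019, 0.001]
contact_force: [-0.8, 0.4, 3.2]
grip_width: 47.4
```

```bash
python3 -m creep '[{"rot":[0,0,0],"translation":[0,0,0],"fingers":0.4},{"rot":[0,0,0],"translation":[0,0,0],"fingers":0.3},{"rot":[0,0,0],"translation":[0,0,0],"fingers":0},{"rot":[0,0,0],"translation":[0,0,0],"fingers":0},{"rot":[0,0,0],"translation":[0,0,0],"fingers":0},{"rot":[0,0,0],"translation":[0,0,0],"fingers":0},{"rot":[0,0,0],"translation":[0,0,-20],"fingers":0},{"rot":[0,0,0],"translation":[0,0,-60],"fingers":0},{"rot":[0,0,0],"translation":[0,0,-110],"fingers":0},{"rot":[0,0,0],"translation":[0,0,-160],"fingers":0},{"rot":[0,0,0],"translation":[0,0,-200],"fingers":0},{"rot":[0,0,0],"translation":[0,0,-200],"fingers":0}]'
python3 - <<'E'
from h import *
c=shot("wrist","w9")
for b in blobs(c,"red",96,100): print("top",b[1:])
for k in HUE:
  for b in blobs(c,k,28,600): print(k,b)
goal(507,-270,260,108)
c=shot("top")
for k in ("red","green"):
  for b in blobs(c,k,68,15,smin=90): 
    if b[0]<400:print(k,b)
E
```

```text
clock: 25.05
position: [516.4, 276.3, 258.9]
orientation: [0.864, 3.01, 0.013]
contact_force: [2.1, -0.4, 0.5]
grip_width: 85.4
top ([274, 168], array([500.7, 283.1, -31.7,  60.8,  51. ]))
top ([275, 184], array([512.3, 276.1, -32. ,  38.7,  11.2]))
red (816, [274, 168], array([511.6, 275.9, -31.7,  74.4,  62.4]))
green (1422, [449, 40], array([494.9, 485.4,  -4.4,  41.3,  31.2]))
green (2017, [343, 100], array([489.5, 369.6,  58.2,  74.3,  62.1]))
green (958, [284, 326], array([678.4, 184.5, -32.6,  49.4,  38.6]))
blue (986, [273, 34], array([402. , 343.7,  58. ,  62.4,  59.2]))
blue (7583, [492, 296], array([794.6, 418.5,  25.1, 188.9, 102.8]))
blue (623, [192, 306], array([598.4, 104.6, -25.8,  85.6,  35.3]))
blue (1979, [380, 355], array([784.5, 264.6, -11.9, 123.1,  45.3]))
yellow (1003, [204, 101], array([418. , 253.7,  58.2,  74.6,  62.4]))
yellow (744, [189, 103], array([410.7, 240.1,  57.4,  48.7,  14.4]))
q6goal -46 rot [  0.25   0.45 -50.04] tr [-282.6 -467.1   -6.2] | pos [515.3 275.9 255.6] q6 0.94 F [-0.6  0.2 -1.5] w 85.3 t 25.1
red (15, [156, 216], array([530.6, 273.6,  44.4,  11.2,   7.3]))
red (114, [159, 229], array([491.1, 261.6, -67. ,  89.1,  48.7]))
red (214, [304, 253], array([ 426.1, -104.1,   88.4,   41.1,   38.4]))
green (128, [185, 167], array([657.6, 199.2,  88.5,  31.6,  29.3]))
green (67, [369, 219], array([ 509. , -275.2,   15.9,   38.5,   11.7]))
green (176, [126, 236], array([487.7, 359.3,  58.6,  72. ,  61. ]))
```

View pics/w9.png

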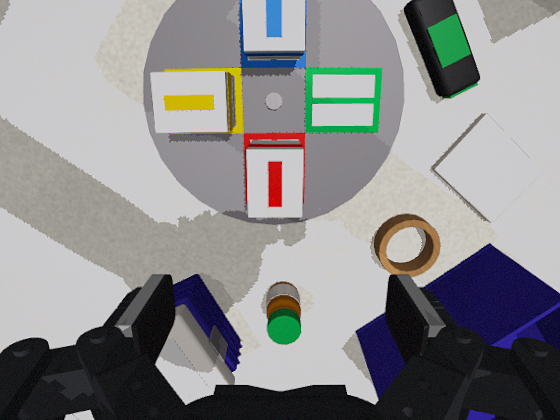

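```bash
python3 -m creep '[{"rot":[0,0,-4],"translation":[-24,-39,0],"fingers":0},{"rot":[0,0,-8],"translation":[-47,-78,0],"fingers":0},{"rot":[0,0,-12],"translation":[-71,-117,0],"fingers":0},{"rot":[0,0,-17],"translation":[-94,-156,0],"fingers":0},{"rot":[0,0,-21],"translation":[-118,-195,0],"fingers":0},{"rot":[0,0,-25],"translation":[-141,-234,0],"fingers":0},{"rot":[0,0,-30],"translation":[-165,-273,0],"fingers":0},{"rot":[0,0,-34],"translation":[-188,-312,0],"fingers":0},{"rot":[0,0,-38],"translation":[-212,-351,0],"fingers":0},{"rot":[0,0,-42],"translation":[-236,-390,0],"fingers":0},{"rot":[0,0,-46],"translation":[-260,-429,0],"fingers":0},{"rot":[0.2,0.4,-49],"translation":[-282,-467,-5],"fingers":0},{"rot":[0.2,0.4,-49],"translation":[-282,-467,-5],"fingers":0},{"rot":[0.2,0.4,-49],"translation":[-282,-467,-5],"fingers":0},{"rot":[0.2,0.4,-49],"translation":[-282,-467,-5],"fingers":0}]'
python3 - <<'E'
from h import *
c=shot("wrist","w10")
for b in blobs(c,"green",68,60): print(b)
goal(508,-275,100,106)
E
```

```text
clock: 26.65
position: [504.6, -268.7, 255.8]
orientation: [0.463, -3.102, -0.003]
contact_force: [0.6, -0.1, 0.3]
grip_width: 85.3
(149, [271, 151], array([ 476.9, -284.8,  -74.2,   45.2,    2.7]))
(498, [271, 186], array([ 508.7, -275.4,   16.8,   38.9,   11.1]))
q6goal -44 rot [ 0.12 -0.27  1.03] tr [ -1.8  -7.4 156.2] | pos [ 504.9 -268.5  256.2] q6 -0.90 F [0.2 0.3 0.1] w 85.4 t 26.7
```

View pics/w10.png

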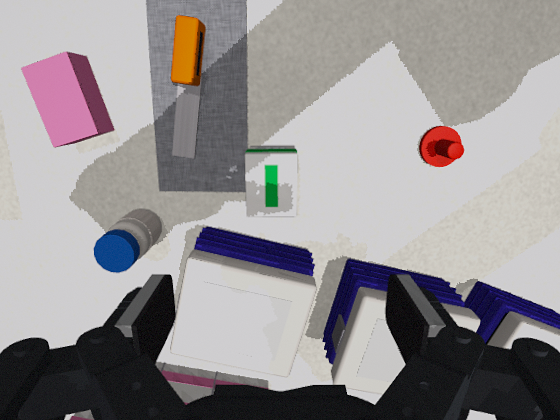

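```bash
python3 -m creep '[{"rot":[0.1,-0.2,0.2],"translation":[-1.7,-8,45],"fingers":0},{"rot":[0.1,-0.2,0.2],"translation":[-1.7,-8,90],"fingers":0},{"rot":[0.1,-0.2,0.2],"translation":[-1.7,-8,130],"fingers":0},{"rot":[0.1,-0.2,0.2],"translation":[-1.7,-8,155],"fingers":0},{"rot":[0.1,-0.2,0.2],"translation":[-1.7,-8,155],"fingers":0},{"rot":[0.1,-0.2,0.2],"translation":[-1.7,-8,155],"fingers":0}]'
python3 - <<'E'
from h import *
goal(508.7,-275.4,22,106.8)
E
```

```text
clock: 27.3
position: [508.0, -274.3, 101.6]
orientation: [0.462, -3.106, -0.001]
contact_force: [0.1, -1.2, 0.2]
grip_width: 85.6
q6goal -45 rot [ 0.06 -0.1   0.12] tr [-0.5 -1.3 79.6] | pos [ 508.  -274.3  101.6] q6 -0.90 F [ 0.1 -1.2  0.2] w 85.6 t 27.3
```

```bash
python3 -m creep '[{"rot":[0,0,0],"translation":[0,-1,30],"fingers":0},{"rot":[0,0,0],"translation":[0,-1,60],"fingers":0},{"rot":[0,0,0],"translation":[0,-1,76],"fingers":0},{"rot":[0,0,0],"translation":[0,-1,80],"fingers":0},{"rot":[0,0,0],"translation":[0,-1,80],"fingers":0},{"rot":[0,0,0],"translation":[0,-1,80],"fingers":1},{"rot":[0,0,0],"translation":[0,-1,80],"fingers":1},{"rot":[0,0,0],"translation":[0,-1,80],"fingers":1},{"rot":[0,0,0],"translation":[0,-1,80],"fingers":1},{"rot":[0,0,0],"translation":[0,-1,80],"fingers":1},{"rot":[0,0,0],"translation":[0,-1,80],"fingers":1},{"rot":[0,0,0],"translation":[0,-1,80],"fingers":1}]'
python3 - <<'E'
from h import *
goal(489.6,369.5,180,148.1)
E
```

```text
clock: 28.5
position: [509.4, -276.0, 23.1]
orientation: [-0.462, 3.107, -0.002]
contact_force: [-0.9, -0.3, 6.8]
grip_width: 47.5
q6goal -21 rot [ -0.08   0.   -41.18] tr [-169.   623.2 -157.5] | pos [ 509.4 -276.    23.1] q6 -0.90 F [-0.9 -0.3  6.8] w 47.5 t 28.5
```

```bash
python3 -m creep '[{"rot":[0,0,0],"translation":[0,0,-10],"fingers":1},{"rot":[0,0,0],"translation":[0,0,-40],"fingers":1},{"rot":[0,0,0],"translation":[0,0,-80],"fingers":1},{"rot":[0,0,0],"translation":[0,0,-120],"fingers":1},{"rot":[0,0,-1],"translation":[-5,18,-150],"fingers":1},{"rot":[0,0,-3],"translation":[-13,48,-157],"fingers":1},{"rot":[0,0,-6],"translation":[-24,87,-157],"fingers":1},{"rot":[0,0,-9],"translation":[-35,129,-157],"fingers":1},{"rot":[0,0,-12],"translation":[-47,173,-157],"fingers":1},{"rot":[0,0,-15],"translation":[-59,217,-157],"fingers":1},{"rot":[0,0,-18],"translation":[-71,261,-157],"fingers":1},{"rot":[0,0,-21],"translation":[-83,305,-157],"fingers":1},{"rot":[0,0,-24],"translation":[-95,350,-157],"fingers":1},{"rot":[0,0,-27],"translation":[-107,395,-157],"fingers":1},{"rot":[0,0,-30],"translation":[-119,439,-157],"fingers":1},{"rot":[0,0,-33],"translation":[-131,483,-157],"fingers":1},{"rot":[0,0,-36],"translation":[-142,524,-157],"fingers":1},{"rot":[0,0,-38],"translation":[-152,560,-157],"fingers":1},{"rot":[0,0,-40],"translation":[-160,590,-157],"fingers":1},{"rot":[0,0,-41.2],"translation":[-166,610,-157],"fingers":1}]'
python3 - <<'E'
from h import *
goal(490,369.9,160,148.1)
E
```

```text
clock: 30.5
position: [489.6, 358.2, 179.6]
orientation: [1.53, -2.743, 0.001]
contact_force: [-0.1, 0.1, -1.1]
grip_width: 47.7
q6goal -21 rot [-0.04 -0.04  0.2 ] tr [-10.2   5.9  19.5] | pos [489.6 358.2 179.6] q6 -0.49 F [-0.1  0.1 -1.1] w 47.7 t 30.5
```

```bash
python3 -m creep '[{"rot":[0,0,0.2],"translation":[-9,5,20],"fingers":1},{"rot":[0,0,0.2],"translation":[-10,6,50],"fingers":1},{"rot":[0,0,0.2],"translation":[-10,6,80],"fingers":1},{"rot":[0,0,0.2],"translation":[-10,6,105],"fingers":1},{"rot":[0,0,0.2],"translation":[-10,6,119],"fingers":1},{"rot":[0,0,0.2],"translation":[-10,6,119],"fingers":1},{"rot":[0,0,0.2],"translation":[-10,6,119],"fingers":1}]'
python3 - <<'E'
from h import *
goal(490,369.9,51.5,148.1)
E
```

```text
clock: 31.2
position: [489.6, 369.6, 60.9]
orientation: [1.525, -2.746, 0.002]
contact_force: [-0.9, 0.7, -1.5]
grip_width: 47.0
q6goal -21 rot [-0.03 -0.07  0.  ] tr [-0.5 -0.1  9.4] | pos [489.6 369.6  60.9] q6 -0.47 F [-0.9  0.7 -1.5] w 47.0 t 31.2
```

```bash
python3 -m creep '[{"rot":[0,0,0],"translation":[-0.4,0,4],"fingers":1},{"rot":[0,0,0],"translation":[-0.4,0,7],"fingers":1},{"rot":[0,0,0],"translation":[-0.4,0,9],"fingers":1},{"rot":[0,0,0],"translation":[-0.4,0,10],"fingers":1},{"rot":[0,0,0],"translation":[-0.4,0,10],"fingers":1}]'
```

```text
clock: 31.7
position: [490.0, 370.0, 51.2]
orientation: [1.525, -2.746, 0.002]
contact_force: [-0.2, -0.4, -0.9]
grip_width: 47.5
```

```bash
python3 -m creep '[{"rot":[0,0,0],"translation":[0,0,0.7],"fingers":1},{"rot":[0,0,0],"translation":[0,0,0.7],"fingers":1},{"rot":[0,0,0],"translation":[0,0,0.7],"fingers":0.4},{"rot":[0,0,0],"translation":[0,0,0.7],"fingers":0.3},{"rot":[0,0,0],"translation":[0,0,0.7],"fingers":0},{"rot":[0,0,0],"translation":[0,0,0.7],"fingers":0},{"rot":[0,0,0],"translation":[0,0,0.7],"fingers":0},{"rot":[0,0,0],"translation":[0,0,0.7],"fingers":0},{"rot":[0,0,0],"translation":[0,0,-20],"fingers":0},{"rot":[0,0,0],"translation":[0,0,-60],"fingers":0},{"rot":[0,0,0],"translation":[0,0,-110],"fingers":0},{"rot":[0,0,0],"translation":[0,0,-160],"fingers":0},{"rot":[0,0,0],"translation":[0,0,-200],"fingers":0},{"rot":[0,0,0],"translation":[0,0,-240],"fingers":0},{"rot":[0,0,0],"translation":[0,0,-240],"fingers":0}]'
python3 - <<'E'
from h import *
c=shot("wrist","w11")
for k in HUE:
  for b in blobs(c,k,96,100): print(k,"top",b)
goal(450,-370,280,100)
E
```

```text
clock: 33.2
position: [492.3, 371.7, 298.1]
orientation: [-1.52, 2.737, -0.001]
contact_force: [-0.1, 1.0, -0.2]
grip_width: 85.4
red top (807, [220, 100], array([501.7, 281.1, -32.2,  61.9,  51.9]))
red top (562, [208, 102], array([512.2, 276.5, -32.4,  39.4,  10.6]))
green top (1172, [56, 113], array([639.2, 206.2, -33.4,  40.1,  32.2]))
green top (668, [283, 161], array([483.4, 359.2,  58.2,  61.2,  51.7]))
green top (441, [282, 175], array([490.7, 369.5,  58.4,  38.1,  10.4]))
green top (813, [329, 244], array([487.6, 456. ,  -4.4,  34.6,  26.4]))
blue top (1416, [55, 32], array([596.1, 147.4,  -4.9,  99.2,  22.3]))
blue top (203, [11, 54], array([640.9, 138.2,  -8.3,  24.2,  11.8]))
blue top (826, [346, 100], array([405.1, 341.1, -31.4,  62.3,  51.8]))
blue top (564, [358, 102], array([396.3, 348.6, -31.4,  39.5,  10.6]))
blue top (14180, [73, 270], array([787. , 331.1,   5.7, 214. , 158.9]))
yellow top (893, [283, 35], array([424.9, 265. ,  58.2,  57.2,  52.3]))
yellow top (580, [283, 22], array([419. , 255.5,  58. ,  34.5,  11.3]))
q6goal -49 rot [-0.08  0.41 48.1 ] tr [ 651.4 -356.3   12.6] | pos [491.6 371.3 294.9] q6 -0.47 F [0.7 0.4 0.8] w 85.4 t 33.2
```

View pics/w11.png

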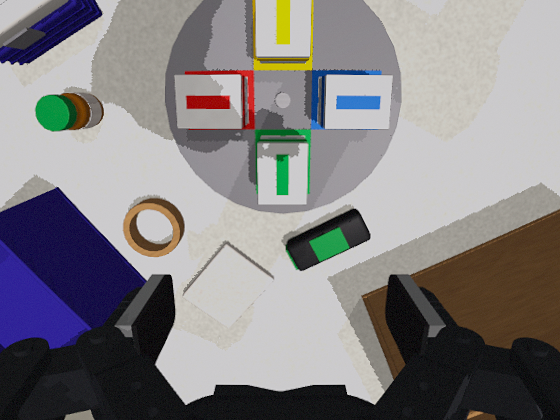

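```bash
python3 -m creep '[{"rot":[0,0,4],"translation":[47,-10,0],"fingers":0},{"rot":[0,0,8],"translation":[94,-25,0],"fingers":0},{"rot":[0,0,12],"translation":[140,-42,0],"fingers":0},{"rot":[0,0,16],"translation":[185,-60,0],"fingers":0},{"rot":[0,0,20],"translation":[225,-85,0],"fingers":0},{"rot":[0,0,24],"translation":[265,-110,0],"fingers":0},{"rot":[0,0,30],"translation":[305,-140,0],"fingers":0},{"rot":[0,0,36],"translation":[340,-170,0],"fingers":0},{"rot":[0,0,44],"translation":[375,-205,0],"fingers":0},{"rot":[0,0,52],"translation":[385,-240,0],"fingers":0},{"rot":[0,0,58],"translation":[390,-245,0],"fingers":0},{"rot":[0,0,58],"translation":[390,-245,0],"fingers":0}]'
cat >> h.py <<'E'
def casefit(c,mask,x0):
    from scipy.optimize import minimize
    m=mask.astype(np.uint8)*255
    def sil(p):
        a=np.radians(p[2]);q=np.array([[sx*55,sy*62.5] for sx in(-1,1) for sy in(-1,1)])@np.array([[np.cos(a),np.sin(a)],[-np.sin(a),np.cos(a)]])+p[:2]
        X=np.r_[np.c_[q,np.zeros(4)],np.c_[q,np.full(4,94)]]
        h=cv2.convexHull(proj(c,X).astype(np.float32))
        im=np.zeros(mask.shape,np.uint8);cv2.fillConvexPoly(im,np.round(h*16).astype(np.int32),255,cv2.LINE_AA,4);return im
    def cost(p):
        s=sil(p);return 1-np.minimum(s,m).sum(dtype=float)/np.maximum(s,m).sum(dtype=float)
    r=minimize(cost,x0,method="Nelder-Mead",options=dict(initial_simplex=np.array(x0)+np.array([[0,0,0],[12,0,0],[0,12,0],[0,0,8]]),xatol=.1,fatol=1e-5))
    return np.round(r.x,1),round(r.fun,3)
E
python3 - <<'E'
from h import *
goal(500,-95,300,90)
cs=[shot("wrist","w12"),shot("top","t12"),shot("scene")]
for c,nm in zip(cs,("wrist","top","scene")):
    for o in outline_of("case_a",c):
        if o["confidence"]<.3 or o["mask"].sum()<500: continue
        p=unproj(c,o["point"],80)[0]
        if not 480<p[0]<760 or abs(p[1])>400: continue
        print(nm,round(o["confidence"],2),np.round(o["point"]),o["mask"].sum(),casefit(c,o["mask"],[p[0],p[1],0.]))
E
```

```text
clock: 34.45
position: [493.1, -90.5, 291.7]
orientation: [0.001, 3.138, 0.006]
contact_force: [-0.4, 0.4, -1.0]
grip_width: 85.5
q6goal -11 rot [ 0.21  0.2  -0.03] tr [-6.9 -4.5 -8.3] | pos [493.1 -90.5 291.7] q6 -0.31 F [-0.4  0.4 -1. ] w 85.5 t 34.5
wrist 0.64 [270. 287.] 13639 (array([630.8, -96.2,   3.9]), np.float64(0.047))
wrist 0.55 [121. 279.] 9577 (array([ 640.2, -265.3,    1.8]), np.float64(0.379))
top 0.87 [283. 170.] 851 (array([630.9, -47.4,  -0. ]), np.float64(0.651))
top 0.68 [238. 179.] 2324 (array([623. ,  61. ,  -4.6]), np.float64(0.058))
scene 0.94 [242. 256.] 2259 (array([625.7, -98.9,   5.7]), np.float64(0.08))
scene 0.84 [300. 260.] 2279 (array([619.3,  58.2,  -4.8]), np.float64(0.067))
scene 0.6 [183. 252.] 2345 (array([ 638.1, -268.8,    6.5]), np.float64(0.095))
```

View pics/w12.png

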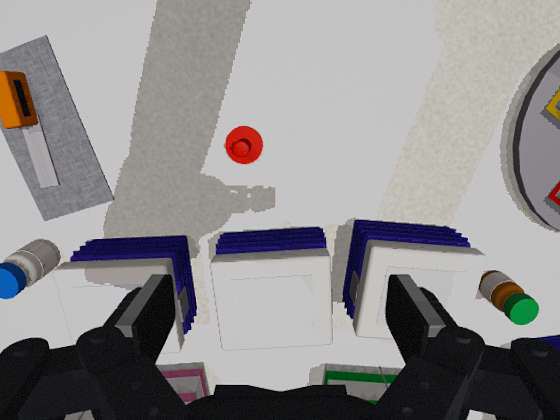

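```bash
python3 - <<'E'
from h import *
c=shot("wrist")
im=c["image"];hsv=cv2.cvtColor(im,cv2.COLOR_BGR2HSV).astype(int)
m=(hsv[...,0]>110)&(hsv[...,0]<135)&(hsv[...,1]>110)
for nm,c0,c1 in(("right",92,180),("mid",222,322),("left",366,460)):
    top=[];bot=[]
    for u in range(c0,c1,3):
        r=np.where(m[200:300,u])[0]
        if len(r)>4: top.append([u,200+r[0]]);
        if len(r)>4: bot.append([u,200+r[-1]+1])
    for pts,z,l in((top,0,"z0"),(bot,60,"z60"),(bot,69,'z69')):
        P=unproj(c,np.array(pts)-[0,.5],z)
        k=np.polyfit(P[:,1],P[:,0],1);res=np.std(P[:,0]-np.polyval(k,P[:,1]))
        yc={"right":-267,"mid":-96.5,"left":60}[nm]
        print(nm,l,"front x at yc %.1f"%np.polyval(k,yc),"yaw %.1f"%-np.degrees(np.arctan(k[0])),"res %.2f"%res)
big=cv2.resize(im[200:370,40:490],None,fx=1.75,fy=1.75);cv2.imwrite("pics/w12b.png",cv2.convertScaleAbs(big,alpha=1.4))
E
```

```text
right z0 front x at yc 587.9 yaw 2.4 res 0.46
right z60 front x at yc 594.8 yaw -21.4 res 16.77
right z69 front x at yc 588.9 yaw -21.4 res 16.37
mid z0 front x at yc 578.0 yaw 3.0 res 1.44
mid z60 front x at yc 580.5 yaw 3.6 res 0.36
mid z69 front x at yc 576.6 yaw 3.6 res 0.35
left z0 front x at yc 569.2 yaw -7.4 res 2.22
left z60 front x at yc 578.8 yaw 2.4 res 20.92
left z69 front x at yc 574.8 yaw 2.4 res 20.42
```

View pics/w12b.png

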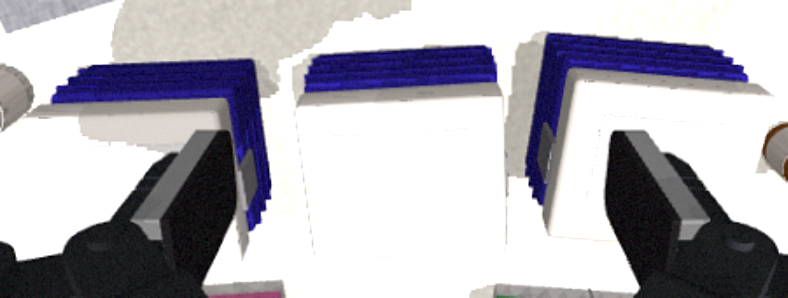

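```bash
python3 - <<'E'
from h import *
goal(435,-375,260,100)
E
python3 -m creep '[{"rot":[0,0,-2],"translation":[11,-47,0],"fingers":0},{"rot":[0,0,-4],"translation":[22,-94,0],"fingers":0},{"rot":[0,0,-6],"translation":[33,-142,10],"fingers":0},{"rot":[0,0,-8],"translation":[45,-190,20],"fingers":0},{"rot":[0.2,0.2,-10],"translation":[58,-237,32],"fingers":0},{"rot":[0.2,0.2,-10],"translation":[58,-284,32],"fingers":0},{"rot":[0.2,0.2,-10],"translation":[58,-284,32],"fingers":0},{"rot":[0.2,0.2,-10],"translation":[58,-284,32],"fingers":0}]'
python3 - <<'E'
from h import *
c=shot("wrist","w13")
h,s,v=cv2.split(cv2.cvtColor(c["image"],cv2.COLOR_BGR2HSV))
m=((h>=6)&(h<=18)&(s>150)&(v>60))
for i,(z) in enumerate((36,0)): print(z,rect(c,m,z))
for o in outline_of("feeler",c)[:2]: print(o["confidence"],o["point"],rect(c,o["mask"],3))
goal(435,-375,260,100)
E
```

```text
q6goal -51 rot [ 0.13  0.39 -9.78] tr [  59.6 -286.4   32.5] | pos [493.3 -88.5 293.7] q6 -0.31 F [-0.6 -0.2 -0.4] w 85.3 t 34.8
clock: 35.6
position: [436.4, -372.9, 260.1]
orientation: [-0.278, 3.126, -0.001]
contact_force: [0.5, 0.8, -0.2]
grip_width: 85.6
36 [ 414.5 -387.9    9.2   60.2   21.7]
0 [ 419.6 -388.2    9.2   66.2   23.8]
0.88 [265.1, 176.1] [ 453.1 -383.6    9.1  136.1   26.3]
q6goal -51 rot [-0.08  0.19  0.3 ] tr [ 2.4 -3.2  0.9] | pos [ 436.8 -371.5  260.9] q6 -1.00 F [-0.5  0.8  0.2] w 85.3 t 35.7
```

View pics/w13.png

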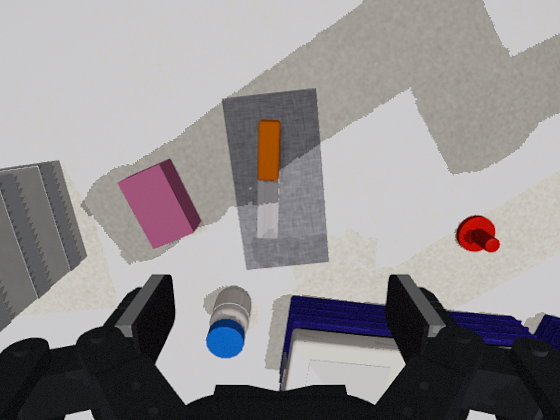

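```bash
python3 - <<'E'
from h import *
goal(414.5,-387.9,80,99.2)
E
python3 -m creep '[{"rot":[0,0.2,1.1],"translation":[10,-10,45],"fingers":0},{"rot":[0,0.2,1.1],"translation":[19.5,-20,90],"fingers":0},{"rot":[0,0.2,1.1],"translation":[19.5,-20,135],"fingers":0},{"rot":[0,0.2,1.1],"translation":[19.5,-20,170],"fingers":0},{"rot":[0,0.2,1.1],"translation":[19.5,-20,180],"fingers":0},{"rot":[0,0.2,1.1],"translation":[19.5,-20,180],"fingers":0},{"rot":[0,0.2,1.1],"translation":[19.5,-20,180],"fingers":0}]'
python3 - <<'E'
from h import *
goal(414.5,-387.9,9,99.2)
E
```

```text
q6goal -52 rot [-0.08  0.19  1.1 ] tr [ 25.5 -11.9 180.8] | pos [ 436.8 -371.5  260.9] q6 -1.00 F [-0.5  0.8  0.2] w 85.3 t 35.7
clock: 36.4
position: [423.3, -395.2, 83.0]
orientation: [-0.254, 3.129, -0.006]
contact_force: [0.6, 0.1, -0.8]
grip_width: 85.6
q6goal -52 rot [-0.23  0.09  0.07] tr [ 7.6  8.9 74. ] | pos [ 423.3 -395.2   83. ] q6 -1.02 F [ 0.6  0.1 -0.8] w 85.6 t 36.4
```

```bash
python3 -m creep '[{"rot":[-0.2,0,0],"translation":[7.6,8.9,0],"fingers":0},{"rot":[-0.2,0,0],"translation":[7.6,8.9,20],"fingers":0},{"rot":[-0.2,0,0],"translation":[7.6,8.9,30],"fingers":0},{"rot":[-0.2,0,0],"translation":[7.6,8.9,30],"fingers":0},{"rot":[-0.2,0,0],"translation":[7.6,8.9,30],"fingers":0}]'
python3 - <<'E'
from h import *
goal(414.5,-387.9,9,99.2)
E
```

```text
clock: 36.9
position: [414.5, -387.9, 53.7]
orientation: [-0.254, 3.129, -0.001]
contact_force: [-0.4, 0.0, -0.1]
grip_width: 85.5
q6goal -52 rot [-0.05  0.11  0.07] tr [ 0.1  0.  44.7] | pos [ 414.5 -387.9   53.7] q6 -1.03 F [-0.4  0.  -0.1] w 85.5 t 36.9
```

```bash
python3 -m creep '[{"rot":[0,0,0],"translation":[0,0,20],"fingers":0},{"rot":[0,0,0],"translation":[0,0,36],"fingers":0},{"rot":[0,0,0],"translation":[0,0,44],"fingers":0},{"rot":[0,0,0],"translation":[0,0,44.5],"fingers":0},{"rot":[0,0,0],"translation":[0,0,44.5],"fingers":0.5},{"rot":[0,0,0],"translation":[0,0,44.5],"fingers":1},{"rot":[0,0,0],"translation":[0,0,44.5],"fingers":1},{"rot":[0,0,0],"translation":[0,0,44.5],"fingers":1},{"rot":[0,0,0],"translation":[0,0,44.5],"fingers":1},{"rot":[0,0,0],"translation":[0,0,44.5],"fingers":1},{"rot":[0,0,0],"translation":[0,0,44.5],"fingers":1},{"rot":[0,0,0],"translation":[0,0,44.5],"fingers":1},{"rot":[0,0,0],"translation":[0,0,44.5],"fingers":1},{"rot":[0,0,0],"translation":[0,0,44.5],"fingers":1}]'
python3 -c "
from h import *
goal(414.5,-387.9,110,99.2)"
```

```text
clock: 38.3
position: [415.0, -388.5, 9.8]
orientation: [-0.254, 3.129, -0.003]
contact_force: [-0.9, -0.0, 5.4]
grip_width: 21.2
q6goal -52 rot [-0.13  0.15  0.07] tr [   0.2    0.5 -100.2] | pos [ 415.  -388.5    9.8] q6 -1.03 F [-0.9 -0.   5.4] w 21.2 t 38.3
```

```bash
python3 -m creep '[{"rot":[0,0,0],"translation":[0,0,-10],"fingers":1},{"rot":[0,0,0],"translation":[0,0,-40],"fingers":1},{"rot":[0,0,0],"translation":[0,0,-80],"fingers":1},{"rot":[0,0,0],"translation":[0,0,-120],"fingers":1},{"rot":[0,0,0],"translation":[0,0,-160],"fingers":1},{"rot":[0,0,0],"translation":[0,0,-180],"fingers":1},{"rot":[0,0,0],"translation":[0,0,-180],"fingers":1}]'
python3 - <<'E'
from h import *
c=shot("scene");im=c["image"];cv2.imwrite("pics/s14.png",cv2.resize(im[130:290,60:300],None,fx=3.3,fy=3.3,interpolation=cv2.INTER_CUBIC))
c=shot("wrist","w14")
goal(440,-280,190,92.5)
E
```

```text
clock: 39.0
position: [415.8, -389.7, 193.6]
orientation: [-0.253, 3.125, -0.011]
contact_force: [0.4, -1.0, -1.4]
grip_width: 21.0
q6goal -35 rot [-0.09  0.13  6.77] tr [-42.8 102.3  -0.7] | pos [ 414.2 -387.9  189.4] q6 -1.03 F [-0.  -0.  -0.8] w 21.1 t 39.1
```

View pics/w14.png

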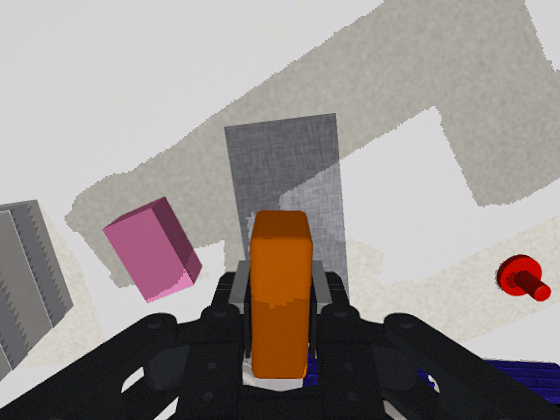

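View pics/s14.png

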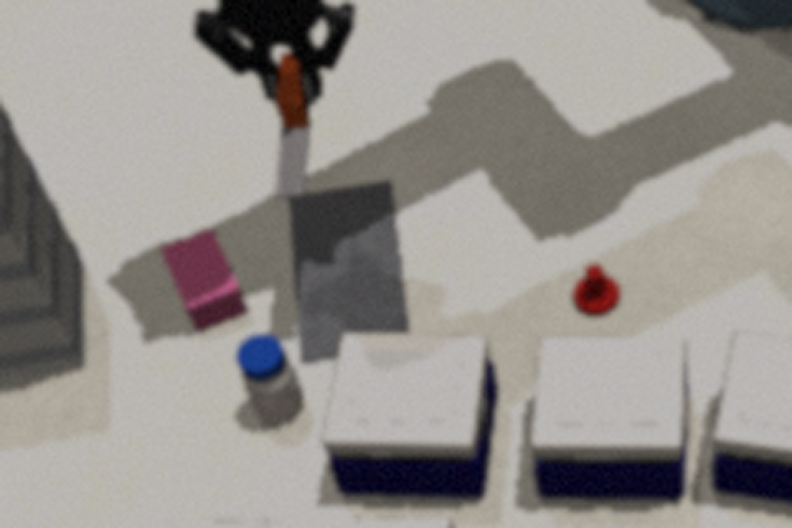

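```bash
python3 - <<'E'
from h import *
c=shot("top","t14")
for o in outline_of("case_a",c):
    p=unproj(c,o["point"],80)[0]
    if 480<p[0]<760 and abs(p[1])<400: print(round(o["confidence"],2),np.round(o["point"]),o["mask"].sum(),casefit(c,o["mask"],[p[0],p[1],0.]))
goal(440,-280,130,92.5)
E
```

```text
0.77 [362. 170.] 2318 (array([ 640.3, -265.4,    5.8]), np.float64(0.111))
0.68 [238. 181.] 2236 (array([623.1,  61.5,  -4.4]), np.float64(0.088))
0.65 [298. 178.] 2332 (array([631.6, -95.3,   3.4]), np.float64(0.062))
q6goal -35 rot [0.06 0.03 6.77] tr [-43.3 101.3  57.9] | pos [ 413.5 -387.   187.8] q6 -1.03 F [ 0.4  1.  -1.4] w 20.9 t 39.2
```

View pics/t14.png

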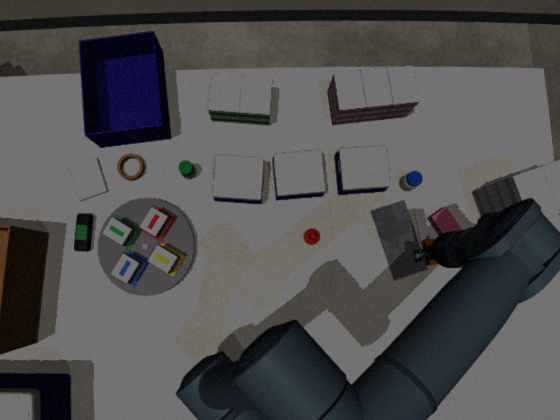

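```bash
python3 - <<'E'
from h import *
goal(452,-273.7,110,92.5)
E
```

```text
q6goal -34 rot [0.06 0.03 6.77] tr [-56.2 105.6  77.9] | pos [ 413.5 -387.   187.8] q6 -1.03 F [ 0.4  1.  -1.4] w 20.9 t 39.2
```

```bash
python3 -m creep '[{"rot":[0,0,1.5],"translation":[-14,26,0],"fingers":1},{"rot":[0,0,3],"translation":[-28,53,10],"fingers":1},{"rot":[0,0,5],"translation":[-42,79,30],"fingers":1},{"rot":[0,0,6.8],"translation":[-56,105,55],"fingers":1},{"rot":[0,0,6.8],"translation":[-56,105.6,78],"fingers":1},{"rot":[0,0,6.8],"translation":[-56,105.6,78],"fingers":1},{"rot":[0,0,6.8],"translation":[-56,105.6,78],"fingers":1},{"rot":[0,0,6.8],"translation":[-56,105.6,78],"fingers":1}]'
python3 - <<'E'
from h import *
goal(455.4,-273.5,71.3,92.5)
E
```

```text
clock: 40.0
position: [452.1, -274.6, 110.6]
orientation: [-0.066, 3.14, 0.001]
contact_force: [0.3, -1.0, -1.2]
grip_width: 20.8
q6goal -33 rot [ 0.02  0.07 -0.08] tr [-3.3  0.9 39.3] | pos [ 452.1 -274.6  110.6] q6 -0.71 F [ 0.3 -1.  -1.2] w 20.8 t 40.0
```

```bash
python3 -m creep '[{"rot":[0,0,0],"translation":[-3,0.9,20],"fingers":1},{"rot":[0,0,0],"translation":[-3,0.9,35],"fingers":1},{"rot":[0,0,0],"translation":[-3,0.9,39.3],"fingers":1},{"rot":[0,0,0],"translation":[-3,0.9,39.3],"fingers":1},{"rot":[0,0,0],"translation":[-3,0.9,39.3],"fingers":1},{"rot":[0,0,0],"translation":[-3,0.9,39.3],"fingers":1}]'
python3 - <<'E'
from h import *
goal(455.4,-273.5,71.3,92.5)
print(np.round(get_state()["moment"],3))
c=shot("scene");im=c["image"];print(np.round(proj(c,[[585.3,-267.8,64.5],[560,-269,64.5]])))
cv2.imwrite("pics/s15.png",cv2.resize(im[180:290,130:290],None,fx=5,fy=5,interpolation=cv2.INTER_CUBIC))
c=shot("wrist","w15")
E
```

```text
clock: 40.6
position: [455.8, -274.3, 72.5]
orientation: [-0.066, 3.138, -0.001]
contact_force: [0.1, -0.5, -0.5]
grip_width: 20.9
q6goal -33 rot [-0.05  0.16 -0.09] tr [0.4 0.8 1.2] | pos [ 455.8 -274.3   72.5] q6 -0.70 F [ 0.1 -0.5 -0.5] w 20.9 t 40.6
[-0.002  0.044 -0.021]
[[188. 236.]
 [189. 229.]]
```

View pics/s15.png

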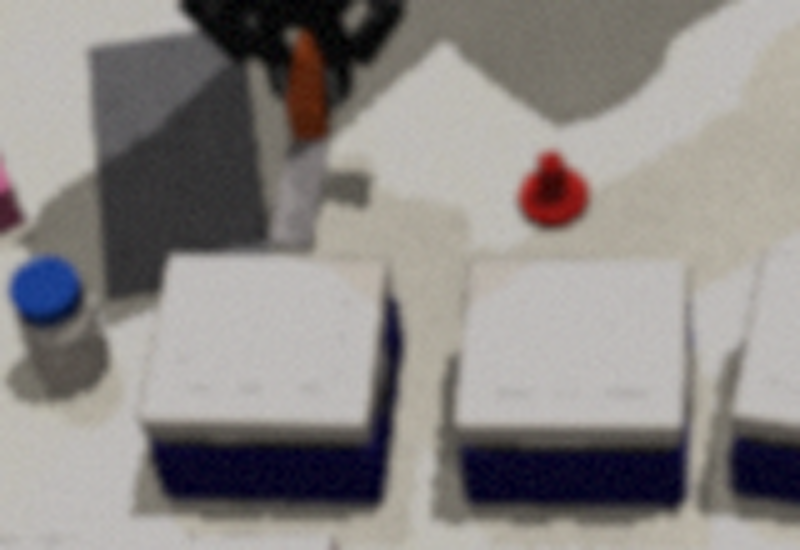

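View pics/w15.png

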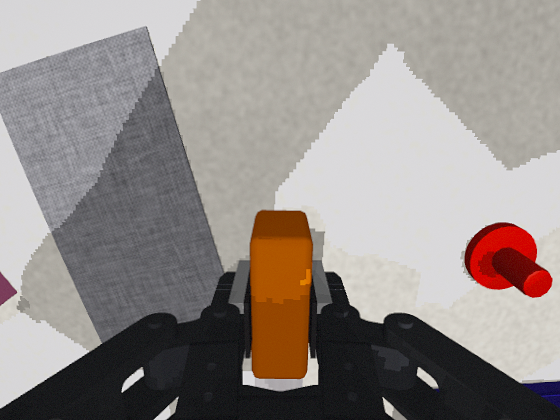

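```bash
python3 -m creep '[{"rot":[0,0.15,0],"translation":[-5,0.8,1.2],"fingers":1},{"rot":[0,0.15,0],"translation":[-10,0.8,1.2],"fingers":1},{"rot":[0,0.15,0],"translation":[-15,0.8,1.2],"fingers":1},{"rot":[0,0.15,0],"translation":[-19,0.8,1.2],"fingers":1},{"rot":[0,0.15,0],"translation":[-19,0.8,1.2],"fingers":1},{"rot":[0,0.15,0],"translation":[-19,0.8,1.2],"fingers":1}]'
python3 - <<'E'
from h import *
goal(475.4,-272.6,71.3,92.5)
E
```

```text
clock: 41.3
position: [474.6, -272.3, 70.9]
orientation: [0.067, -3.14, 0.001]
contact_force: [-0.5, 0.0, -1.4]
grip_width: 21.1
q6goal -32 rot [-0.03 -0.04 -0.07] tr [-0.8 -0.3 -0.4] | pos [ 474.6 -272.3   70.9] q6 -0.68 F [-0.5  0.  -1.4] w 21.1 t 41.3
```

```bash
python3 -m creep '[{"rot":[0,0,0],"translation":[-2,0,0],"fingers":1},{"rot":[0,0,0],"translation":[-4,0,0],"fingers":1},{"rot":[0,0,0],"translation":[-6,0,0],"fingers":1},{"rot":[0,0,0],"translation":[-6,0,0],"fingers":1}]'; python3 -m creep '[{"rot":[0,0,0],"translation":[-2,0,0],"fingers":1},{"rot":[0,0,0],"translation":[-3,0,0],"fingers":1},{"rot":[0,0,0],"translation":[-3,0,0],"fingers":1}]'
```

```text
clock: 41.7
position: [481.0, -272.2, 70.9]
orientation: [0.067, -3.141, 0.001]
contact_force: [-0.7, -0.1, -0.6]
grip_width: 21.0
clock: 42.0
position: [484.1, -272.1, 71.0]
orientation: [0.067, -3.141, 0.001]
contact_force: [-0.4, 0.9, -0.3]
grip_width: 21.8
```

```bash
python3 -m creep '[{"rot":[0,0,0],"translation":[-1.5,0,0],"fingers":1},{"rot":[0,0,0],"translation":[-3,0,0],"fingers":1},{"rot":[0,0,0],"translation":[-3,0,0],"fingers":1}]'; python3 -m creep '[{"rot":[0,0,0],"translation":[-1.5,0,0],"fingers":1},{"rot":[0,0,0],"translation":[-3,0,0],"fingers":1},{"rot":[0,0,0],"translation":[-3,0,0],"fingers":1}]'
```

```text
clock: 42.3
position: [487.4, -272.0, 71.0]
orientation: [-0.067, 3.141, -0.001]
contact_force: [-0.3, -0.3, -1.0]
grip_width: 21.4
clock: 42.6
position: [488.8, -271.7, 70.5]
orientation: [0.066, -3.138, 0.001]
contact_force: [-3.8, 0.5, -0.9]
grip_width: 21.0
```

```bash
python3 -m creep '[{"rot":[0,0,0],"translation":[-2,0,0],"fingers":1},{"rot":[0,0,0],"translation":[-3,0,0],"fingers":1},{"rot":[0,0,0],"translation":[-3,0,0],"fingers":1}]'; python3 - <<'E'
from h import *
c=shot("scene");im=c["image"]
cv2.imwrite("pics/s16.png",cv2.resize(im[180:290,130:290],None,fx=5,fy=5,interpolation=cv2.INTER_CUBIC))
E
```

```text
clock: 42.9
position: [488.9, -271.3, 69.7]
orientation: [0.065, -3.132, 0.001]
contact_force: [-8.2, -2.1, 1.8]
grip_width: 20.7
```

View pics/s16.png

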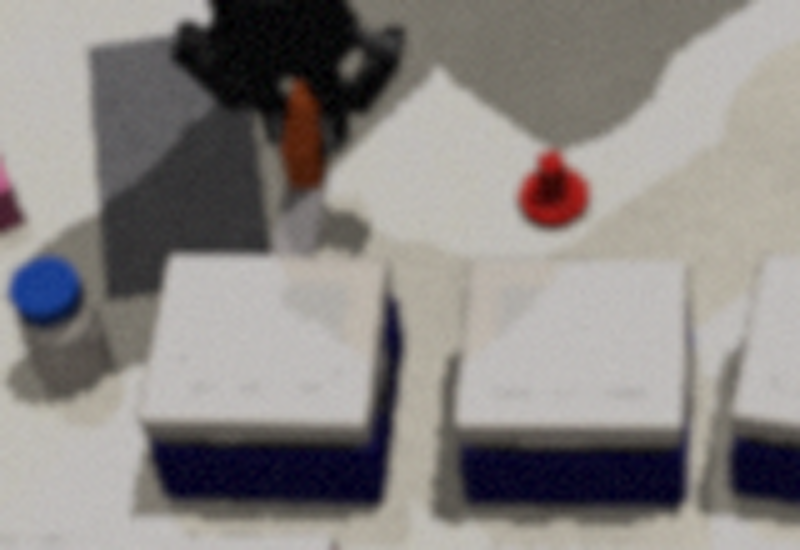

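```bash
python3 -m creep '[{"rot":[0,0,0],"translation":[3,0,-1.3],"fingers":1},{"rot":[0,0,0],"translation":[3,0,-1.3],"fingers":1},{"rot":[0,0,0],"translation":[3,0,-4.3],"fingers":1},{"rot":[0,0,0],"translation":[3,0,-4.3],"fingers":1}]';python3 -m creep '[{"rot":[0,0,0],"translation":[0,0,-2],"fingers":1},{"rot":[0,0,0],"translation":[0,0,-2],"fingers":1}]'
```

```text
clock: 43.35
position: [486.9, -271.8, 74.8]
orientation: [0.065, -3.134, 0.002]
contact_force: [1.0, -0.0, -2.2]
grip_width: 21.0
clock: 43.55
position: [487.1, -272.0, 76.6]
orientation: [0.065, -3.133, 0.003]
contact_force: [1.6, -1.6, -4.9]
grip_width: 21.1
```

```bash
python3 -m creep '[{"rot":[0,0,0],"translation":[0,0,4.5],"fingers":1},{"rot":[0,0,0],"translation":[0,0,4.5],"fingers":1},{"rot":[0,0,0],"translation":[10,0,4.5],"fingers":1},{"rot":[0,0,0],"translation":[25,0,4.5],"fingers":1},{"rot":[0,0,0],"translation":[40,0,4],"fingers":1},{"rot":[0,0,0],"translation":[45,0,-20],"fingers":1},{"rot":[0,0,0],"translation":[45,0,-40],"fingers":1},{"rot":[0,0,0],"translation":[45,0,-40],"fingers":1}]'
python3 - <<'E'
from h import *
goal(443.6,-107.7,110,93.6)
c=shot("wrist","w17")
h,s,v=cv2.split(cv2.cvtColor(c["image"],cv2.COLOR_BGR2HSV))
E
```

```text
clock: 44.35
position: [443.5, -275.2, 119.8]
orientation: [0.064, -3.138, 0.008]
contact_force: [0.9, -0.4, -0.9]
grip_width: 21.2
q6goal -17 rot [-0.29 -0.2  -1.25] tr [ -7.  167.4   8.9] | pos [ 443.5 -275.2  119.8] q6 -0.71 F [ 0.9 -0.4 -0.9] w 21.2 t 44.4
```

View pics/w17.png

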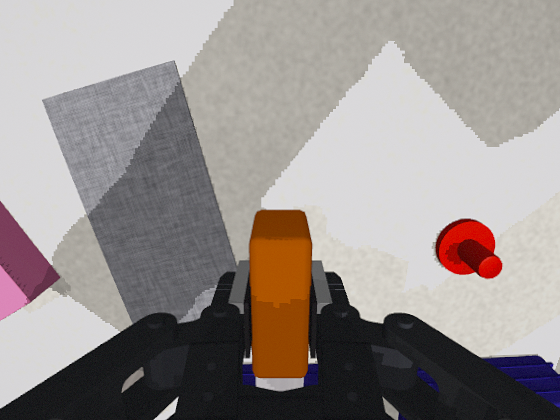

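Feeler still straight in the grip (handle at 281,290), same as before probing. On to the middle case.

```bash
python3 -m creep '[{"rot":[0,0,0],"translation":[-1,35,0],"fingers":1},{"rot":[0,0,-0.5],"translation":[-3,70,0],"fingers":1},{"rot":[-0.3,-0.2,-1.2],"translation":[-4,105,0],"fingers":1},{"rot":[-0.3,-0.2,-1.2],"translation":[-6,140,0],"fingers":1},{"rot":[-0.3,-0.2,-1.2],"translation":[-7,160,5],"fingers":1},{"rot":[-0.3,-0.2,-1.2],"translation":[-7,167.4,9],"fingers":1},{"rot":[-0.3,-0.2,-1.2],"translation":[-7,167.4,9],"fingers":1},{"rot":[-0.3,-0.2,-1.2],"translation":[-7,167.4,9],"fingers":1}]'
python3 - <<'E'
from h import *
goal(446.6,-107.5,71.5,93.6)
E
```

```text
clock: 45.2
position: [442.9, -107.8, 108.2]
orientation: [0.097, -3.138, -0.002]
contact_force: [-0.7, -0.1, -0.1]
grip_width: 21.1
q6goal -17 rot [ 0.06 -0.11 -0.07] tr [-3.8  0.  36.7] | pos [ 442.9 -107.8  108.2] q6 -0.44 F [-0.7 -0.1 -0.1] w 21.1 t 45.2
```

```bash
python3 -m creep '[{"rot":[0,0,0],"translation":[-3.5,0,20],"fingers":1},{"rot":[0,0,0],"translation":[-3.5,0,33],"fingers":1},{"rot":[0,0,0],"translation":[-3.5,0,36.7],"fingers":1},{"rot":[0,0,0],"translation":[-3.5,0,36.7],"fingers":1},{"rot":[0,0,0],"translation":[-3.5,0,36.7],"fingers":1},{"rot":[0,0,0],"translation":[-3.5,0,36.7],"fingers":1}]'
python3 - <<'E'
from h import *
goal(466.6,-106.2,71.3,93.6)
E
```

```text
clock: 45.8
position: [447.0, -108.1, 72.2]
orientation: [0.096, -3.14, -0.0]
contact_force: [-0.2, 0.0, -1.1]
grip_width: 21.2
q6goal -16 rot [ 0.02 -0.03 -0.09] tr [-19.6   0.7   0.9] | pos [ 447.  -108.1   72.2] q6 -0.44 F [-0.2  0.  -1.1] w 21.2 t 45.8
```

```bash
python3 -m creep '[{"rot":[0,0,0],"translation":[-5,0.7,0.8],"fingers":1},{"rot":[0,0,0],"translation":[-10,0.7,0.8],"fingers":1},{"rot":[0,0,0],"translation":[-15,0.7,0.8],"fingers":1},{"rot":[0,0,0],"translation":[-19.5,0.7,0.8],"fingers":1},{"rot":[0,0,0],"translation":[-22,0.7,0.8],"fingers":1},{"rot":[0,0,0],"translation":[-24,0.7,0.8],"fingers":1},{"rot":[0,0,0],"translation":[-26,0.7,0.8],"fingers":1},{"rot":[0,0,0],"translation":[-26,0.7,0.8],"fingers":1}]'; python3 -m creep '[{"rot":[0,0,0],"translation":[-1.5,0,0],"fingers":1},{"rot":[0,0,0],"translation":[-3,0,0],"fingers":1},{"rot":[0,0,0],"translation":[-3,0,0],"fingers":1}]'
```

```text
clock: 46.6
position: [473.1, -105.8, 71.4]
orientation: [0.096, -3.14, -0.0]
contact_force: [-0.9, 0.0, -1.1]
grip_width: 21.1
clock: 46.9
position: [476.3, -105.7, 71.4]
orientation: [0.096, -3.14, -0.0]
contact_force: [0.4, 0.0, -1.2]
grip_width: 21.1
```

```bash
python3 -m creep '[{"rot":[0,0,0],"translation":[-1.5,0,0],"fingers":1},{"rot":[0,0,0],"translation":[-3,0,0],"fingers":1},{"rot":[0,0,0],"translation":[-3,0,0],"fingers":1}]';python3 -m creep '[{"rot":[0,0,0],"translation":[-1.5,0,0],"fingers":1},{"rot":[0,0,0],"translation":[-3,0,0],"fingers":1},{"rot":[0,0,0],"translation":[-3,0,0],"fingers":1}]'
```

```text
clock: 47.2
position: [479.7, -105.6, 71.5]
orientation: [-0.096, 3.14, 0.0]
contact_force: [0.3, -0.3, -0.7]
grip_width: 21.0
clock: 47.5
position: [483.0, -105.4, 71.5]
orientation: [-0.097, 3.14, 0.0]
contact_force: [0.3, 0.7, -1.3]
grip_width: 21.1
```

```bash
python3 -m creep '[{"rot":[0,0,0],"translation":[-1.5,0,0],"fingers":1},{"rot":[0,0,0],"translation":[-3,0,0],"fingers":1},{"rot":[0,0,0],"translation":[-3,0,0],"fingers":1}]';python3 -m creep '[{"rot":[0,0,0],"translation":[-2,0,0],"fingers":1},{"rot":[0,0,0],"translation":[-4,0,0],"fingers":1},{"rot":[0,0,0],"translation":[-4,0,0],"fingers":1}]';python3 -m creep '[{"rot":[0,0,0],"translation":[-2,0,0],"fingers":1},{"rot":[0,0,0],"translation":[-4,0,0],"fingers":1},{"rot":[0,0,0],"translation":[-6,0,0],"fingers":1}]'
python3 -c "
from h import *
s=get_state();a=np.radians(3.6);d=np.array([np.cos(a),np.sin(a)]);p=s['position'][:2]-[576.3,-99.3];print('tip depth',p@d+105,'lat',p@[-d[1],d[0]])"
```

```text
clock: 47.8
position: [486.3, -105.3, 71.6]
orientation: [-0.097, 3.139, -0.0]
contact_force: [0.2, -0.4, -1.3]
grip_width: 21.0
clock: 48.1
position: [490.7, -105.1, 71.6]
orientation: [-0.097, 3.139, -0.0]
contact_force: [0.2, 0.1, -0.7]
grip_width: 21.0
clock: 48.4
position: [496.9, -104.7, 71.7]
orientation: [-0.097, 3.139, -0.0]
contact_force: [-0.4, 0.7, -1.3]
grip_width: 20.9
tip depth 25.432927894216917 lat -0.43616276480155913
```

```bash
python3 -m creep '[{"rot":[0,0,0],"translation":[-4,0,0],"fingers":1},{"rot":[0,0,0],"translation":[-8,0,0],"fingers":1},{"rot":[0,0,0],"translation":[-12,0,0],"fingers":1},{"rot":[0,0,0],"translation":[-12,0,0],"fingers":1}]'; python3 - <<'E'
from h import *
c=shot("scene");im=c["image"]
cv2.imwrite("pics/s17.png",cv2.resize(im[180:290,170:330],None,fx=5,fy=5,interpolation=cv2.INTER_CUBIC))
goal(546.4,-101.2,71.3,93.6)
E
```

```text
clock: 48.8
position: [509.7, -104.0, 71.8]
orientation: [-0.097, 3.138, -0.001]
contact_force: [-0.1, -1.2, -0.9]
grip_width: 21.2
q6goal -14 rot [-0.02  0.08 -0.06] tr [-37.2   0.5   0.4] | pos [ 509.3 -104.    71.7] q6 -0.39 F [-0.6  0.3 -0.6] w 20.8 t 48.9
```

View pics/s17.png

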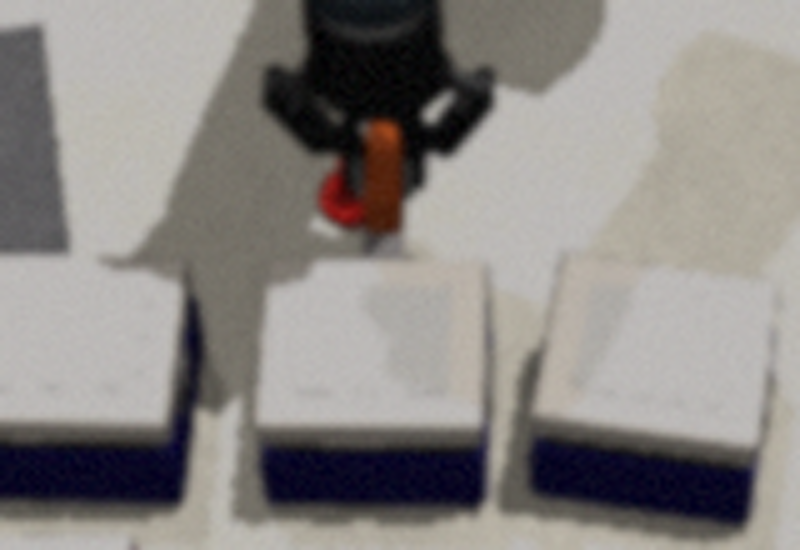

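```bash
python3 -m creep '[{"rot":[0,0,0],"translation":[-4,0,0],"fingers":1},{"rot":[0,0,0],"translation":[-8,0,0],"fingers":1},{"rot":[0,0,0],"translation":[-12,0.2,0],"fingers":1},{"rot":[0,0,0],"translation":[-16,0.2,0],"fingers":1},{"rot":[0,0,0],"translation":[-16,0.2,0],"fingers":1}]';python3 -m creep '[{"rot":[0,0,0],"translation":[-4,0,0],"fingers":1},{"rot":[0,0,0],"translation":[-8,0,0],"fingers":1},{"rot":[0,0,0],"translation":[-12,0,0],"fingers":1},{"rot":[0,0,0],"translation":[-14,0,0],"fingers":1},{"rot":[0,0,0],"translation":[-14,0,0],"fingers":1}]'
```

```text
clock: 49.35
position: [526.0, -102.9, 71.8]
orientation: [-0.097, 3.138, -0.001]
contact_force: [-0.5, -0.0, -0.8]
grip_width: 21.5
clock: 49.85
position: [540.4, -102.0, 71.8]
orientation: [-0.098, 3.138, -0.001]
contact_force: [0.3, 0.4, -1.0]
grip_width: 21.0
```

```bash
python3 -m creep '[{"rot":[0,0,0],"translation":[-1.5,0,0],"fingers":1},{"rot":[0,0,0],"translation":[-3,0,0],"fingers":1},{"rot":[0,0,0],"translation":[-3,0,0],"fingers":1}]';python3 -m creep '[{"rot":[0,0,0],"translation":[-1,0,0],"fingers":1},{"rot":[0,0,0],"translation":[-2,0,0],"fingers":1},{"rot":[0,0,0],"translation":[-2,0,0],"fingers":1}]'
```

```text
clock: 50.15
position: [543.6, -101.9, 71.9]
orientation: [-0.098, 3.138, -0.001]
contact_force: [-0.2, -0.1, -0.5]
grip_width: 21.1
clock: 50.45
position: [545.0, -101.7, 71.7]
orientation: [-0.098, 3.139, -0.001]
contact_force: [-1.8, 0.0, 0.1]
grip_width: 20.8
```

```bash
python3 -m creep '[{"rot":[0,0,0],"translation":[-1,0,0],"fingers":1},{"rot":[0,0,0],"translation":[-1.5,0,0],"fingers":1},{"rot":[0,0,0],"translation":[-1.5,0,0],"fingers":1}]'
```

```text
clock: 50.75
position: [545.0, -101.5, 71.3]
orientation: [0.097, -3.138, 0.001]
contact_force: [-5.3, -0.5, 1.7]
grip_width: 20.8
```

```bash
python3 -m creep '[{"rot":[0,0,0],"translation":[-0.5,0,1],"fingers":1},{"rot":[0,0,0],"translation":[-0.5,0,2],"fingers":1},{"rot":[0,0,0],"translation":[-0.5,0,2],"fingers":1}]'
```

```text
clock: 51.05
position: [544.9, -101.4, 69.1]
orientation: [0.097, -3.137, 0.001]
contact_force: [-5.4, 0.1, 0.2]
grip_width: 20.9
```

Release, then rise slowly.

```bash
python3 -m creep '[{"rot":[0,0,0],"translation":[0,0,0],"fingers":0.7},{"rot":[0,0,0],"translation":[0,0,0],"fingers":0.6},{"rot":[0,0,0],"translation":[0,0,0],"fingers":0.4},{"rot":[0,0,0],"translation":[0,0,0],"fingers":0.3},{"rot":[0,0,0],"translation":[0,0,0],"fingers":0.3},{"rot":[0,0,0],"translation":[0,0,0],"fingers":0.3},{"rot":[0,0,0],"translation":[0,0,-15],"fingers":0.3},{"rot":[0,0,0],"translation":[0,0,-40],"fingers":0.3},{"rot":[0,0,0],"translation":[0,0,-80],"fingers":0.3},{"rot":[0,0,0],"translation":[0,0,-120],"fingers":0},{"rot":[0,0,0],"translation":[20,0,-160],"fingers":0},{"rot":[0,0,0],"translation":[50,0,-190],"fingers":0},{"rot":[0,0,0],"translation":[50,0,-190],"fingers":0},{"rot":[0,0,0],"translation":[50,0,-190],"fingers":0}]'
python3 - <<'E'
from h import *
c=shot("wrist","w18")
h,s,v=cv2.split(cv2.cvtColor(c["image"],cv2.COLOR_BGR2HSV))
m=((h>=8)&(h<=18)&(s>150)&(v>60))
for z in (96,98,100): print(z,rect(c,m,z))
for b in blobs(c,"red",8,200): print("red",b)
for o in outline_of("marker",c)[:2]: print(o["confidence"],o["point"],rect(c,o["mask"],8))
for o in outline_of("case_a",c): 
    if o["mask"].sum()>3000:
        p=unproj(c,o["point"],80)[0];print(round(o["confidence"],2),np.round(o["point"]),o["mask"].sum(),casefit(c,o["mask"],[p[0],p[1],0.]))
E
```

```text
clock: 52.45
position: [496.0, -104.6, 260.1]
orientation: [0.097, -3.14, 0.002]
contact_force: [0.2, -0.1, -1.1]
grip_width: 85.4
96 [ 539.8 -101.1    3.    66.4   21. ]
98 [ 539.  -101.1    3.    65.9   20.9]
100 [ 538.2 -101.2    3.    65.5   20.7]
red (1301, [257, 145], array([ 470.7, -131.4,    3.3,   42.7,   42. ]))
0.82 [256.9, 144.6] [ 471.  -131.3  -31.7   42.7   41.4]
0.78 [274. 305.] 15215 (array([630.8, -96.8,   5.1]), np.float64(0.098))
0.76 [425. 290.] 11295 (array([621.5,  60.2,  -5.9]), np.float64(0.374))
0.57 [110. 282.] 11147 (array([ 640.6, -266.1,    1.2]), np.float64(0.387))
```

View pics/w18.png

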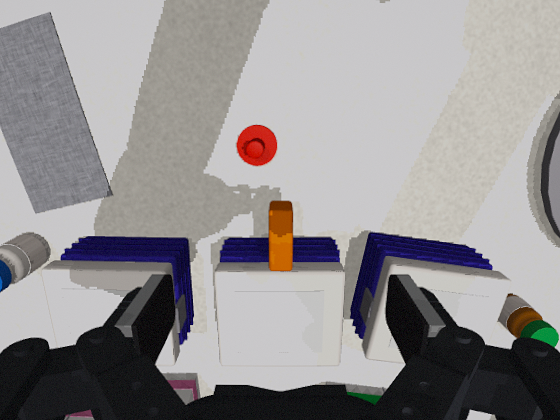

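```bash
python3 - <<'E'
from h import *
goal(471,-131.4,110)
E
```

```text
q6goal -19 rot [ 0.04 -0.27  0.  ] tr [ 25.3 -25.8 147.8] | pos [ 495.3 -104.1  257.7] q6 -0.39 F [ 0.5 -0.5 -1.1] w 85.3 t 52.6
```

```bash
python3 -m creep '[{"rot":[0,-4,0],"translation":[15,-16,10],"fingers":0},{"rot":[0,-8,0],"translation":[25.3,-25.8,45],"fingers":0},{"rot":[0,-10,0],"translation":[25.3,-25.8,90],"fingers":0},{"rot":[0,-10,0],"translation":[25.3,-25.8,130],"fingers":0},{"rot":[0,-10,0],"translation":[25.3,-25.8,148],"fingers":0},{"rot":[0,-10,0],"translation":[25.3,-25.8,148],"fingers":0},{"rot":[0,-10,0],"translation":[25.3,-25.8,148],"fingers":0}]'
python3 - <<'E'
from h import *
goal(471,-131.4,15)
c=shot("wrist","w19")
for b in blobs(c,"red",8,200): print("red",b)
E
```

```text
clock: 53.3
position: [470.7, -131.1, 109.1]
orientation: [-0.093, 2.972, 0.01]
contact_force: [-0.2, 0.2, 0.9]
grip_width: 85.5
q6goal -19 rot [ 0.1   9.62 -0.01] tr [15.5 -0.5 92.9] | pos [ 470.7 -131.1  109.1] q6 -0.51 F [-0.2  0.2  0.9] w 85.5 t 53.3
red (3249, [279, 187], array([ 469.9, -131.3,  -40.9,   44.7,   44.5]))
```

View pics/w19.png

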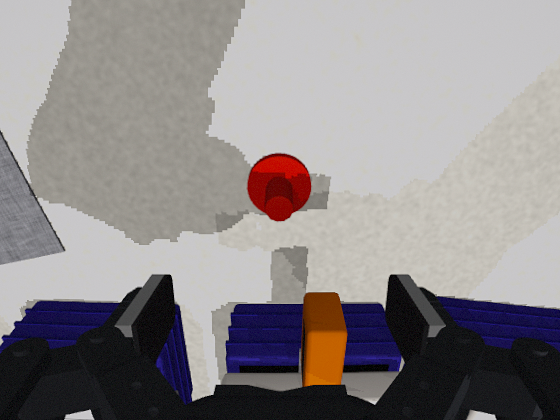

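```bash
python3 -m creep '[{"rot":[0,0,0],"translation":[5,-0.5,30],"fingers":0},{"rot":[0,0,0],"translation":[10,-0.4,60],"fingers":0},{"rot":[0,0,0],"translation":[14,-0.3,83],"fingers":0},{"rot":[0,0,0],"translation":[15.5,-0.2,92.5],"fingers":0},{"rot":[0,0,0],"translation":[15.5,-0.2,92.5],"fingers":0},{"rot":[0,0,0],"translation":[15.5,-0.2,92.5],"fingers":0}]'
python3 - <<'E'
from h import *
goal(470.6,-131.3,14.5)
E
```

```text
clock: 53.95
position: [473.6, -132.3, 17.8]
orientation: [-0.093, 2.968, 0.007]
contact_force: [0.3, 0.6, -0.4]
grip_width: 85.1
q6goal -19 rot [-0.03  9.87  0.  ] tr [3.5 1.2 2.8] | pos [ 473.6 -132.3   17.8] q6 -0.51 F [ 0.3  0.6 -0.4] w 85.1 t 54.0
```

```bash
python3 -m creep '[{"rot":[0,0,0],"translation":[3.2,1.1,2.3],"fingers":0},{"rot":[0,0,0],"translation":[3.2,1.1,2.3],"fingers":0},{"rot":[0,0,0],"translation":[3.2,1.1,2.3],"fingers":0.5},{"rot":[0,0,0],"translation":[3.2,1.1,2.3],"fingers":1},{"rot":[0,0,0],"translation":[3.2,1.1,2.3],"fingers":1},{"rot":[0,0,0],"translation":[3.2,1.1,2.3],"fingers":1},{"rot":[0,0,0],"translation":[3.2,1.1,2.3],"fingers":1},{"rot":[0,0,0],"translation":[3.2,1.1,2.3],"fingers":1},{"rot":[0,0,0],"translation":[3.2,1.1,2.3],"fingers":1},{"rot":[0,0,0],"translation":[3.2,1.1,2.3],"fingers":1},{"rot":[0,0,0],"translation":[3.2,1.1,2.3],"fingers":1}]'
python3 - <<'E'
from h import *
goal(470.6,-131.3,180)
E
```

```text
clock: 55.05
position: [470.9, -131.5, 15.2]
orientation: [-0.093, 2.968, 0.007]
contact_force: [-2.2, -1.1, 5.2]
grip_width: 16.2
q6goal -19 rot [-0.04  9.89  0.  ] tr [-2.800e+01  1.000e-01 -1.624e+02] | pos [ 470.9 -131.5   15.2] q6 -0.51 F [-2.2 -1.1  5.2] w 16.2 t 55.0
```

```bash
python3 -m creep '[{"rot":[0,0,0],"translation":[-1.7,0,-10],"fingers":1},{"rot":[0,0,0],"translation":[-5.2,0,-30],"fingers":1},{"rot":[0,0,0],"translation":[-10.3,0,-60],"fingers":1},{"rot":[0,0,0],"translation":[-17.2,0,-100],"fingers":1},{"rot":[0,0,0],"translation":[-24,0,-140],"fingers":1},{"rot":[0,0,0],"translation":[-28,0,-162],"fingers":1},{"rot":[0,0,0],"translation":[-28,0,-162],"fingers":1},{"rot":[0,0,0],"translation":[-28,0,-162],"fingers":1}]'
python3 - <<'E'
from h import *
c=shot("wrist","w20")
goal(630.6,-96,140)
goal(630.6,-96,180)
E
```

```text
clock: 55.85
position: [470.7, -131.4, 179.8]
orientation: [-0.093, 2.967, 0.006]
contact_force: [-0.3, 0.7, -1.1]
grip_width: 16.0
q6goal -12 rot [ 0.01  9.79 -0.  ] tr [-153.7   24.8   65.7] | pos [ 469.8 -131.   178.6] q6 -0.51 F [-0.3  0.5 -1.1] w 15.8 t 55.9
q6goal -12 rot [ 0.01  9.79 -0.  ] tr [-160.5   24.8   26.3] | pos [ 469.8 -131.   178.6] q6 -0.51 F [-0.3  0.5 -1.1] w 15.8 t 55.9
```

View pics/w20.png

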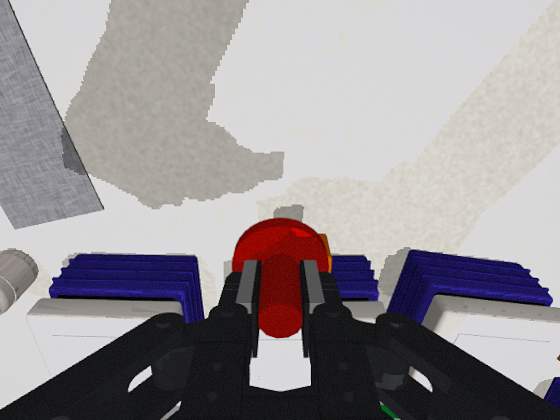

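```bash
python3 -m creep '[{"rot":[0,0,0],"translation":[-30,5,5],"fingers":1},{"rot":[0,0,0],"translation":[-65,10,10],"fingers":1},{"rot":[0,0,0],"translation":[-100,16,16],"fingers":1},{"rot":[0,0,0],"translation":[-130,21,21],"fingers":1},{"rot":[0,0,0],"translation":[-153,24.8,26],"fingers":1},{"rot":[0,0,0],"translation":[-160.5,24.8,26],"fingers":1},{"rot":[0,0,0],"translation":[-156,24.8,52],"fingers":1},{"rot":[0,0,0],"translation":[-154,24.8,64],"fingers":1},{"rot":[0,0,0],"translation":[-154,24.8,64],"fingers":1},{"rot":[0,0,0],"translation":[-154,24.8,64],"fingers":1}]'
python3 - <<'E'
from h import *
goal(630.6,-96,113)
c=shot("top","t21");im=c["image"]
cv2.imwrite("pics/t21b.png",cv2.resize(im[130:280,220:420],None,fx=4,fy=4,interpolation=cv2.INTER_CUBIC))
E
```

```text
clock: 56.9
position: [629.4, -96.0, 141.2]
orientation: [-0.092, 2.971, 0.009]
contact_force: [0.2, 0.0, -0.7]
grip_width: 16.2
q6goal -12 rot [ 0.04  9.67 -0.  ] tr [ 3.5 -0.1 28. ] | pos [629.4 -96.  141.2] q6 -0.34 F [ 0.2  0.  -0.7] w 16.2 t 56.9
```

View pics/t21b.png

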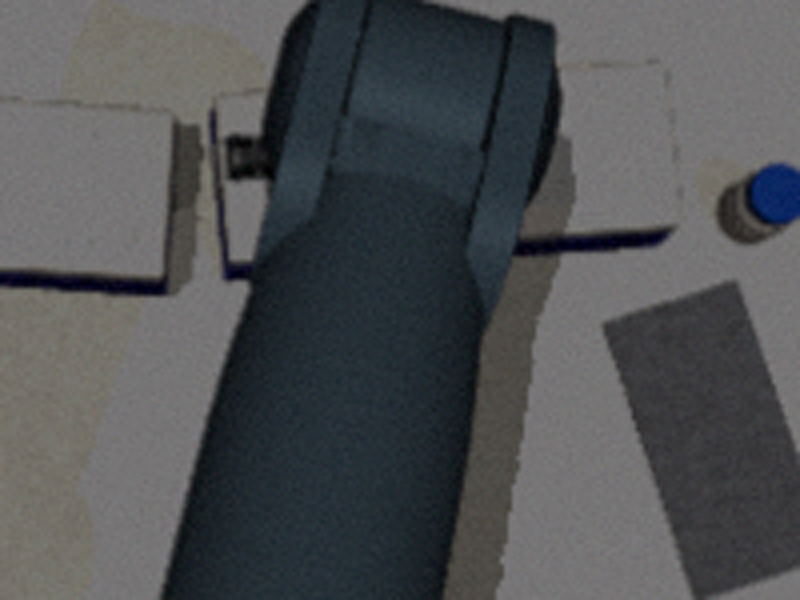

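Occluded by the arm, nothing useful there. Lower.

```bash
python3 -m creep '[{"rot":[0,0,0],"translation":[1.5,0,12],"fingers":1},{"rot":[0,0,0],"translation":[2.8,0,22],"fingers":1},{"rot":[0,0,0],"translation":[3.3,0,27],"fingers":1},{"rot":[0,0,0],"translation":[3.3,0,28],"fingers":1},{"rot":[0,0,0],"translation":[3.3,0,28],"fingers":1}]'
python3 -m creep '[{"rot":[0,0,0],"translation":[0,0,1],"fingers":1},{"rot":[0,0,0],"translation":[0,0,2],"fingers":1},{"rot":[0,0,0],"translation":[0,0,2],"fingers":1}]'
```

```text
clock: 57.45
position: [631.5, -96.1, 113.6]
orientation: [-0.092, 2.97, 0.008]
contact_force: [-0.5, -0.0, -0.3]
grip_width: 16.1
clock: 57.75
position: [632.0, -96.0, 111.7]
orientation: [-0.093, 2.97, 0.008]
contact_force: [0.2, 0.2, 0.2]
grip_width: 16.2
```

```bash
python3 -m creep '[{"rot":[0,0,0],"translation":[1,0,1],"fingers":1},{"rot":[0,0,0],"translation":[1.2,0,1.8],"fingers":1},{"rot":[0,0,0],"translation":[1.2,0,1.8],"fingers":1}]'; python3 -m creep '[{"rot":[0,0,0],"translation":[0.2,0,0.7],"fingers":1},{"rot":[0,0,0],"translation":[0.2,0,0.7],"fingers":1}]'
```

```text
clock: 58.05
position: [630.9, -96.1, 109.6]
orientation: [-0.093, 2.97, 0.008]
contact_force: [0.5, -0.3, -0.9]
grip_width: 16.1
clock: 58.25
position: [631.0, -96.1, 109.2]
orientation: [-0.093, 2.97, 0.008]
contact_force: [-1.2, -0.2, 1.9]
grip_width: 16.2
```

```bash
python3 -m creep '[{"rot":[0,0,0],"translation":[0,0,0.2],"fingers":0.7},{"rot":[0,0,0],"translation":[0,0,0.2],"fingers":0.6},{"rot":[0,0,0],"translation":[0,0,0],"fingers":0.3},{"rot":[0,0,0],"translation":[0,0,0],"fingers":0},{"rot":[0,0,0],"translation":[0,0,0],"fingers":0},{"rot":[0,0,0],"translation":[0,0,0],"fingers":0},{"rot":[0,0,0],"translation":[-3,0,-20],"fingers":0},{"rot":[0,0,0],"translation":[-8,0,-50],"fingers":0},{"rot":[0,0,0],"translation":[-10,0,-90],"fingers":0},{"rot":[0,5,0],"translation":[0,0,-130],"fingers":0},{"rot":[0,10,0],"translation":[30,0,-170],"fingers":0},{"rot":[0,10,0],"translation":[60,0,-190],"fingers":0},{"rot":[0,10,0],"translation":[60,0,-190],"fingers":0},{"rot":[0,10,0],"translation":[60,0,-190],"fingers":0}]'
python3 - <<'E'
from h import *
c=shot("wrist","w22")
for b in blobs(c,"red",98,200): print("red",b)
h,s,v=cv2.split(cv2.cvtColor(c["image"],cv2.COLOR_BGR2HSV))
m=((h>=8)&(h<=18)&(s>150)&(v>60));print(rect(c,m,97))
for o in outline_of("case_a",c):
    if o["mask"].sum()>3000:
        p=unproj(c,o["point"],80)[0];print(round(o["confidence"],2),np.round(o["point"]),o["mask"].sum(),casefit(c,o["mask"],[p[0],p[1],0.]))
E
```

```text
clock: 59.65
position: [540.2, -102.0, 286.7]
orientation: [0.097, -3.138, 0.0]
contact_force: [0.3, 0.7, 0.7]
grip_width: 85.5
red (1538, [281, 275], array([632.2, -95.1,  44.8,  47.2,  44.6]))
[ 542.  -101.5    3.5   61.    21. ]
0.98 [424. 249.] 13637 (array([621.5,  60.6,  -6.3]), np.float64(0.164))
0.72 [278. 249.] 12400 (array([629.8, -96.9,   4.6]), np.float64(0.189))
```

View pics/w22.png

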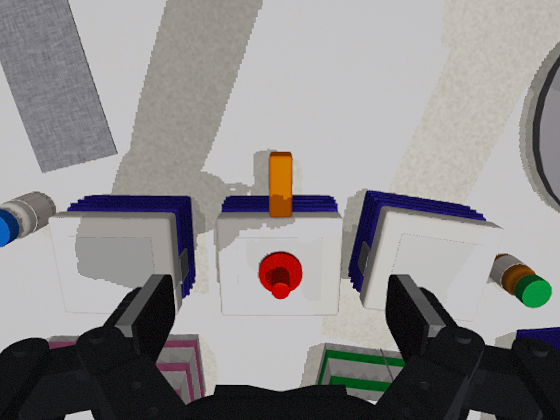

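```bash
python3 - <<'E'
from h import *
c=shot("wrist")
P=unproj(c,[[218,315],[340,315],[341,216],[218,216]],94);print(np.round(P[:,:2],1),P.mean(0).round(1))
im=c["image"].copy()
a=np.radians(3.6)
q=np.array([[-55,-62.5],[55,-62.5],[55,62.5],[-55,62.5]])@np.array([[np.cos(a),np.sin(a)],[-np.sin(a),np.cos(a)]])+[630.2,-96.2]
cv2.polylines(im,[np.round(proj(c,np.c_[q,np.full(4,94)])).astype(int)],True,(0,255,0),1)
t=np.linspace(0,6.28,60);cv2.polylines(im,[np.round(proj(c,np.c_[631+22*np.cos(t),-96+22*np.sin(t),np.full(60,102)])).astype(int)],True,(255,255,0),1)
cv2.imwrite("pics/w23.png",cv2.resize(im[140:340,190:370],None,fx=3,fy=3))
c=shot("scene");cv2.imwrite("pics/s23.png",c["image"])
E
```

```text
[[ 685.5 -157.5]
 [ 677.6  -29.3]
 [ 568.7  -40.6]
 [ 575.9 -158.6]] [626.9 -96.5  94. ]
```

View pics/w23.png

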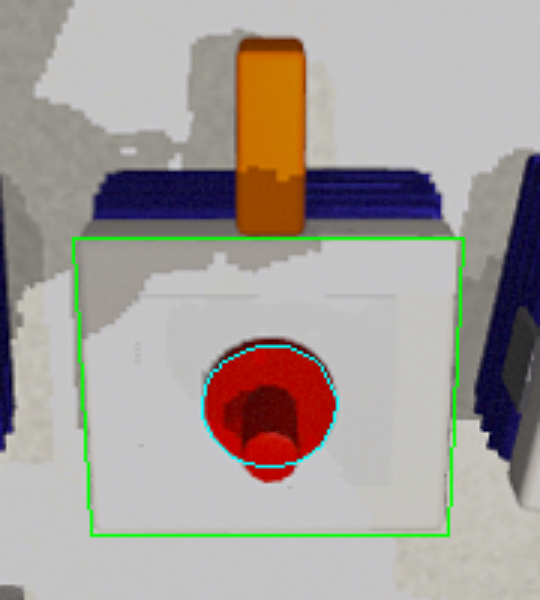

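View pics/s23.png

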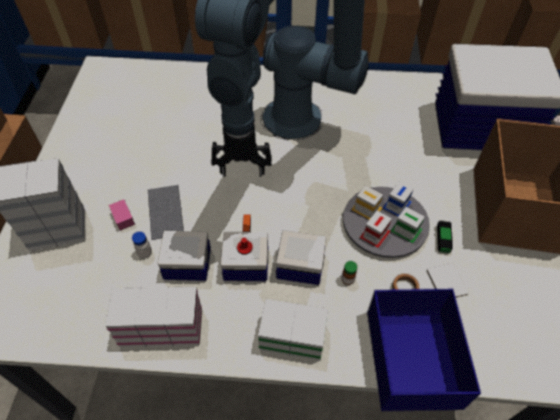

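```bash
python3 - <<'E'
from h import *
c=shot("top","t24")
for k in HUE:
  for b in blobs(c,k,96,15,smin=90):
    if b[1][0]<200 and 190<b[1][1]<300: print(k,b)
im=c["image"];cv2.imwrite("pics/t24b.png",cv2.convertScaleAbs(cv2.resize(im[140:310,60:330],None,fx=2.9,fy=2.9,interpolation=cv2.INTER_CUBIC),alpha=1.5))
E
```

```text
red (75, [153, 221], array([513.3, 276.9, -32.4,  39.6,  12. ]))
red (115, [159, 229], array([487.4, 253.7, -67. ,  85.9,  45.3]))
green (151, [81, 232], array([489.9, 461.1,  -1.2,  35.6,  26.2]))
green (69, [117, 231], array([491.4, 369.9,  58.5,  38.2,  11.2]))
green (26, [127, 247], array([449.5, 342.8,  88.8,  25.5,  10. ]))
blue (72, [124, 268], array([397.4, 349.4, -31.6,  38.7,  11.4]))
blue (77, [138, 273], array([384. , 312.6, -30.2,  68.5,  14. ]))
yellow (111, [172, 259], array([417.6, 241.9,  56.7,  72.7,  57.8]))
yellow (79, [162, 259], array([418.9, 254.9,  58.2,  39.1,  12.3]))
```

View pics/t24b.png

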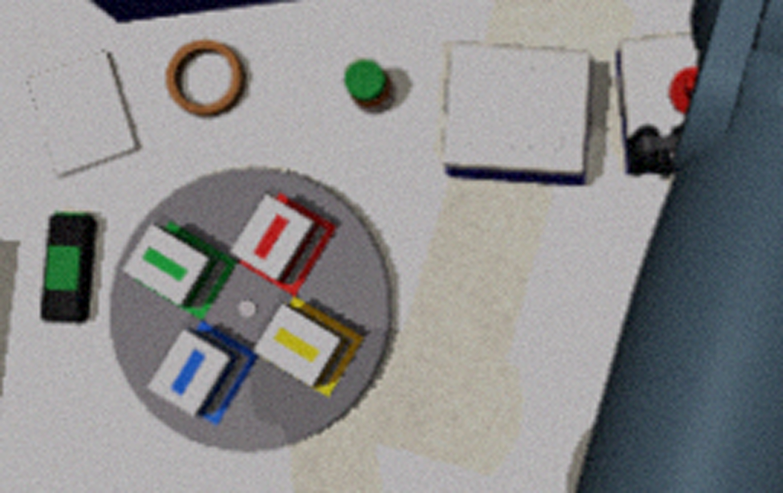

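```bash
python3 -c "
from workcell import *
print(sign_off(), get_state()['clock'])"
```

```text
the job is handed in; nothing more can be done
the job is handed in; nothing more can be done
```

I've done the whole job and handed it in at about 60 s of the 210 s allowed.

- **Cartons:** All four were present, and each now stands upright on its own mark. In the close-up pictures they are within about 1.2 mm and 1° of the marks. The final overhead view put them up to about 2 mm off, which is as good as the camera calibration. The turntable's angle did not change, and stayed at about -32°.
- **Faulty case:** It is the middle one. In the right-hand case (viewed from the robot) the blade jammed about 8 mm in, at up to 8 N. In the middle case it went all the way in until the handle touched the front. I left the feeler there, flat and pushed up to the handle. I did not probe the left-hand case, because only one case is faulty and the middle one was already clear.
- **Marker:** It was knocked a few centimetres aside during the run, so I found it again before picking it up. It now stands upright within about 2 mm of the middle of the faulty case's lid.
- **Bystanders and hand-in:** The jars, lamp, tape, pink carton and pad look untouched in the last pictures. The gripper was clear of everything at hand-in.

No check failed. The last overhead picture was partly hidden by the arm, so the final look at the marker and feeler comes from the wrist and scene cameras. The camera fits for the case centres differed by 1–3 mm, so the marker's centring is only known to that accuracy.

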